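Kit the keyed plugs and set the tally wheel

ROBOT

A 7-joint arm with a two-finger parallel gripper is mounted at the origin on the work surface. World frame = base frame: x ahead of the robot, y to its left, z up, the work surface at z = 0. Lengths are in m, angles in degrees, forces in N, time in s.
With the tool pointing down it reaches from about 0.425 to 0.875 m from the base axis. Payload 4.7 kg.
Tool frame: the origin (TCP) lies midway between the tips of the shut fingers; the grasp point (between the pads) lies 19 mm behind it (env.grip_depth is the distance from the TCP to the grasp point, in m); z points along the fingers, y is the line along which they close (so a half turn about z gives the same grasp; the last joint's range is limited). The gripper opens to 87 mm and grips with 3 to 60 N. Pads are 19 mm wide; open, the fingers measure 117 mm over their backs; the gripper's body (75 mm by 190 mm) begins 51 mm behind the grasp point.
Start: joints at [0.808, 18.392, -4.016, 83.108, 1.295, 78.541, -3.26], TCP at [0.65, -0, 0.223] pointing down, gripper open.
Joint ranges: [-163.93, 163.93], [-17.29, 119.83], [-79.2, 71.16], [3.27, 140.29], [-89.18, 269.18], [5.43, 117.66], [-154.24, 154.24]. Speed limits (degrees/s): [147.25, 147.25, 180, 180, 180, 180, 180].

INTERFACE

Orientations are given as [roll, pitch, yaw] about the fixed x, y, z axes, in that order (R = Rz(yaw) Ry(pitch) Rx(roll)).
In Python, from cell import get_obs, optics, env, nets gives the robot as it stands.
- The arm moves only by the shell command python3 -m creep 'ROWS' [FORCE]. ROWS is JSON, a list of rows, each an object of numbers: "wx", "wy", "wz": the turn, a rotation vector about the tool's x, y, z in degrees; "tx", "ty", "tz": the shift along the tool's x, y, z in mm; "gripper": the opening, from -1 (shut) to 1 (fully open). A call has 1 to 5 rows; each row is the pose to reach, as a shift and turn from the pose commanded when the call began, along the tool's axes at that moment; what a row does not reach only later rows make up. A row lasts 1/12 s, in which the tool goes at most 41.7 mm and 7.16 degrees, less where a joint would pass 70% of its speed; a pose out of reach is approached as far as the arm can. A call with a gripper value outside its range is refused whole. The fingers move at their own pace and stop on an object; FORCE is the grip in N (left out, the last holds). Time passes only in rows, so rows that repeat a pose let the fingers close. It gives the time, the measured TCP pose, the force, the opening and the grip force at its end, in the units of the state.
- get_obs(): the state, without advancing time (a new reading comes with each control period).
- optics.read_camera(name): name is "scene" or "side" or "wrist"; returns (picture, depth): 480x640x3 uint8, red, green, blue; 480x640 float32, m along the optical axis (not along the pixel's ray), 0 where there is no reading.
- optics.camera_info(name): a dict with "fovy" (degrees; the focal length in pixels is half the picture's height over the tangent of half this angle, whatever the lens; pixels are square), "cx", "cy" (the principal point, pixels), "k1" (the pictures are not rectified: a ray, as slopes to the right and down, at radius r is drawn at 1 + k1 r^2 times it, then the intrinsics apply), "R" (3x3) and "t" (3): a world point X has camera coordinates R X + t; the wrist camera has in their place "tool_from_camera" (4x4, takes a point from camera to tool coordinates, whose origin is the TCP and whose axes are the flange's). Camera axes: x right, y down, z forward; pixel columns grow to the right and rows downward; lengths in m; the calibration is good to about 2 mm. A picture is of the moment at which its call begins: read the wrist's pose just before it. camera_info takes no time and is no camera call.
- env.sign_off(): hands the job in; it is judged then, once.
Trained networks look in the newest picture that a camera, given by its name, has taken for a name from the list of things; names that differ only in an ending like _2 or _b are one class to them, and where a whole thing is asked for, a point or a joint stands for the part that bears it (a point fixed in the world has none). Each returns a list of dicts, best first, with "confidence" (0 to 1); they miss things now and then, are a little off and sometimes report something else, mostly with a low value. They report only what shows in the picture. A call takes as long as a camera call. They do not tell look-alikes from the thing itself.
- nets.look_for(query, camera): "point" ([x, y, z] in m, in world coordinates, good to about 4 mm: the middle of the surface that is visible of it).
- nets.place_of(query, camera): "point" ([x, y, z] in m, in world coordinates, good to about 4 mm: a listed point, or the origin of a listed thing).
The state is a dict: "time_s": time; "qpos": joint angles; "joint_velocities": joint speeds; "effort": joint torques, N m; "tool_pos": TCP position; "tool_rot": TCP orientation; "force": force on the tool from outside, world axes, zero at the start; "wrist_torque": the same for the moment, N m; "grip_width": finger opening in m; "grasp_force": force on a finger pad.
Only numpy, scipy, OpenCV 4.12 (cv2) and the standard library are available. Lean on these libraries where they do the work, as an engineer would, in place of code of your own. Each camera call takes 0.05 s, during which the arm holds its last target. There are 200 camera calls.

TASK

First roll the knurled thumbwheel of the tally counter back to zero. Then put every keyed plug that stands on the bench into the kit block, one to a pocket, each turned so that its flat matches the pocket and pushed fully home. When all are in, roll the thumbwheel to the number of plugs you kitted, and leave the blue bin of bolts where it stands.

Things in the scene. Friction and masses are not known exactly. Their poses are not given: they have to be found in the camera images.
- plug0: keyed steel plug, 64 mm tall, 0.2-0.4 kg, upright (None if not there); all alike. Origin: centre of underside, z up. D-shaped foot 26 mm high, 48 mm wide: half-round back of radius 24 mm toward -x, straight sides, flat front face 24 mm out at +x; its lowest 4 mm is 2 mm slimmer all round. On it a dark square head 26 x 26 mm, faces along x and y, 26 to 64 mm high, to grip
- plug1: keyed steel plug, 64 mm tall, 0.2-0.4 kg, upright (None if not there); all alike. Origin: centre of underside, z up. D-shaped foot 26 mm high, 48 mm wide: half-round back of radius 24 mm toward -x, straight sides, flat front face 24 mm out at +x; its lowest 4 mm is 2 mm slimmer all round. On it a dark square head 26 x 26 mm, faces along x and y, 26 to 64 mm high, to grip
- plug2: keyed steel plug, 64 mm tall, 0.2-0.4 kg, upright (None if not there); all alike. Origin: centre of underside, z up. D-shaped foot 26 mm high, 48 mm wide: half-round back of radius 24 mm toward -x, straight sides, flat front face 24 mm out at +x; its lowest 4 mm is 2 mm slimmer all round. On it a dark square head 26 x 26 mm, faces along x and y, 26 to 64 mm high, to grip
- plug3: keyed steel plug, 64 mm tall, 0.2-0.4 kg, upright (None if not there); all alike. Origin: centre of underside, z up. D-shaped foot 26 mm high, 48 mm wide: half-round back of radius 24 mm toward -x, straight sides, flat front face 24 mm out at +x; its lowest 4 mm is 2 mm slimmer all round. On it a dark square head 26 x 26 mm, faces along x and y, 26 to 64 mm high, to grip
- plug4: keyed steel plug, 64 mm tall, 0.2-0.4 kg, upright (None if not there); all alike. Origin: centre of underside, z up. D-shaped foot 26 mm high, 48 mm wide: half-round back of radius 24 mm toward -x, straight sides, flat front face 24 mm out at +x; its lowest 4 mm is 2 mm slimmer all round. On it a dark square head 26 x 26 mm, faces along x and y, 26 to 64 mm high, to grip
- kit_block: fixed wooden kit block 255 x 170 mm, 28 mm high; origin at the centre of its underside, z up. Six D-shaped pockets in a 3 x 2 grid 85 mm apart, open above, 52 mm wide, 20 mm deep, floor 8 mm above the underside. They turn their flats different ways. Any plug fits any pocket, but only with flats matched
- pocket0 (a point): centre of the floor of the pocket at (-85, -42.5) mm on the block; its x axis points to the pocket's flat wall, 26 mm away (block's +x side); back corners are filled so that the opposite side takes only the round back. A seated plug has its origin here and its x axis along this x axis
- pocket1 (a point): centre of the floor of the pocket at (0, -42.5) mm on the block; its x axis points to the pocket's flat wall, 26 mm away (block's +y side); back corners are filled so that the opposite side takes only the round back. A seated plug has its origin here and its x axis along this x axis
- pocket2 (a point): centre of the floor of the pocket at (+85, -42.5) mm on the block; its x axis points to the pocket's flat wall, 26 mm away (block's -x side); back corners are filled so that the opposite side takes only the round back. A seated plug has its origin here and its x axis along this x axis
- pocket3 (a point): centre of the floor of the pocket at (-85, +42.5) mm on the block; its x axis points to the pocket's flat wall, 26 mm away (block's -y side); back corners are filled so that the opposite side takes only the round back. A seated plug has its origin here and its x axis along this x axis
- pocket4 (a point): centre of the floor of the pocket at (0, +42.5) mm on the block; its x axis points to the pocket's flat wall, 26 mm away (block's +x side); back corners are filled so that the opposite side takes only the round back. A seated plug has its origin here and its x axis along this x axis
- pocket5 (a point): centre of the floor of the pocket at (+85, +42.5) mm on the block; its x axis points to the pocket's flat wall, 26 mm away (block's +y side); back corners are filled so that the opposite side takes only the round back. A seated plug has its origin here and its x axis along this x axis
- tally: fixed tally counter: grey box 150 x 85 x 50 mm (x, y, z), origin at the centre of its underside, z up; a black knurled thumbwheel stands out of the middle of its top
- wheel_axle (a point): centre of the thumbwheel, 47 mm above the counter's underside, axes as the counter's. Wheel radius 50 mm, 26 mm wide, turns about this y axis; rim top 97 mm above the bench. Sprung axle: pressed down, the wheel yields about 1 mm per 1.5 N after the first 2 N, up to 10 mm. Beside it at y = 16 to 31 mm a fixed aluminium scale disc, radius 40 mm
- tally_wheel (a joint): turn of the thumbwheel, rad: 0.349 per click, 0 = zero, 1.745 = five; grows as the rim's top is rolled to the counter's +x (17 mm a click). Snaps into a notch each click and stays (about 2 N along the rim moves it on); stops just beyond 0 and 5. A white bar on the rim points at one of 6 black ticks on the scale disc: 0 is the wide tick, lowest on the -x side, then 1 to 5 over the top to +x
- stock_bin: bystander, not part of the job: blue open bin of bolts 70 x 150 x 60 mm
Mind the look-alikes: they are no part of the job. What is shaped like the plug3 but red is not meant.

How it is judged (in metres and radians):
On the way, in this order (a step that is already met when the one before it is completed fails the run):
1. the thumbwheel is rolled back to zero (value of joint tally_wheel between -0.16472 and 0.10472 rad and velocity of joint tally_wheel between -0.1 and 0.1 rad/s), for 0.2 s.
2. every plug is fully home in a pocket (((horizontal distance between plug0 and pocket0 below 0.006 m and z of plug0 in the frame of pocket0 below 0.004 m and angle between plug0's own z axis and vertical below 0.1 rad) or (horizontal distance between plug0 and pocket1 below 0.006 m and z of plug0 in the frame of pocket1 below 0.004 m and angle between plug0's own z axis and vertical below 0.1 rad) or (horizontal distance between plug0 and pocket2 below 0.006 m and z of plug0 in the frame of pocket2 below 0.004 m and angle between plug0's own z axis and vertical below 0.1 rad) or (horizontal distance between plug0 and pocket3 below 0.006 m and z of plug0 in the frame of pocket3 below 0.004 m and angle between plug0's own z axis and vertical below 0.1 rad) or (horizontal distance between plug0 and pocket4 below 0.006 m and z of plug0 in the frame of pocket4 below 0.004 m and angle between plug0's own z axis and vertical below 0.1 rad) or (horizontal distance between plug0 and pocket5 below 0.006 m and z of plug0 in the frame of pocket5 below 0.004 m and angle between plug0's own z axis and vertical below 0.1 rad)) and ((horizontal distance between plug1 and pocket0 below 0.006 m and z of plug1 in the frame of pocket0 below 0.004 m and angle between plug1's own z axis and vertical below 0.1 rad) or (horizontal distance between plug1 and pocket1 below 0.006 m and z of plug1 in the frame of pocket1 below 0.004 m and angle between plug1's own z axis and vertical below 0.1 rad) or (horizontal distance between plug1 and pocket2 below 0.006 m and z of plug1 in the frame of pocket2 below 0.004 m and angle between plug1's own z axis and vertical below 0.1 rad) or (horizontal distance between plug1 and pocket3 below 0.006 m and z of plug1 in the frame of pocket3 below 0.004 m and angle between plug1's own z axis and vertical below 0.1 rad) or (horizontal distance between plug1 and pocket4 below 0.006 m and z of plug1 in the frame of pocket4 below 0.004 m and angle between plug1's own z axis and vertical below 0.1 rad) or (horizontal distance between plug1 and pocket5 below 0.006 m and z of plug1 in the frame of pocket5 below 0.004 m and angle between plug1's own z axis and vertical below 0.1 rad)) and ((horizontal distance between plug2 and pocket0 below 0.006 m and z of plug2 in the frame of pocket0 below 0.004 m and angle between plug2's own z axis and vertical below 0.1 rad) or (horizontal distance between plug2 and pocket1 below 0.006 m and z of plug2 in the frame of pocket1 below 0.004 m and angle between plug2's own z axis and vertical below 0.1 rad) or (horizontal distance between plug2 and pocket2 below 0.006 m and z of plug2 in the frame of pocket2 below 0.004 m and angle between plug2's own z axis and vertical below 0.1 rad) or (horizontal distance between plug2 and pocket3 below 0.006 m and z of plug2 in the frame of pocket3 below 0.004 m and angle between plug2's own z axis and vertical below 0.1 rad) or (horizontal distance between plug2 and pocket4 below 0.006 m and z of plug2 in the frame of pocket4 below 0.004 m and angle between plug2's own z axis and vertical below 0.1 rad) or (horizontal distance between plug2 and pocket5 below 0.006 m and z of plug2 in the frame of pocket5 below 0.004 m and angle between plug2's own z axis and vertical below 0.1 rad)) and ((horizontal distance between plug3 and pocket0 below 0.006 m and z of plug3 in the frame of pocket0 below 0.004 m and angle between plug3's own z axis and vertical below 0.1 rad) or (horizontal distance between plug3 and pocket1 below 0.006 m and z of plug3 in the frame of pocket1 below 0.004 m and angle between plug3's own z axis and vertical below 0.1 rad) or (horizontal distance between plug3 and pocket2 below 0.006 m and z of plug3 in the frame of pocket2 below 0.004 m and angle between plug3's own z axis and vertical below 0.1 rad) or (horizontal distance between plug3 and pocket3 below 0.006 m and z of plug3 in the frame of pocket3 below 0.004 m and angle between plug3's own z axis and vertical below 0.1 rad) or (horizontal distance between plug3 and pocket4 below 0.006 m and z of plug3 in the frame of pocket4 below 0.004 m and angle between plug3's own z axis and vertical below 0.1 rad) or (horizontal distance between plug3 and pocket5 below 0.006 m and z of plug3 in the frame of pocket5 below 0.004 m and angle between plug3's own z axis and vertical below 0.1 rad)) and ((horizontal distance between plug4 and pocket0 below 0.006 m and z of plug4 in the frame of pocket0 below 0.004 m and angle between plug4's own z axis and vertical below 0.1 rad) or (horizontal distance between plug4 and pocket1 below 0.006 m and z of plug4 in the frame of pocket1 below 0.004 m and angle between plug4's own z axis and vertical below 0.1 rad) or (horizontal distance between plug4 and pocket2 below 0.006 m and z of plug4 in the frame of pocket2 below 0.004 m and angle between plug4's own z axis and vertical below 0.1 rad) or (horizontal distance between plug4 and pocket3 below 0.006 m and z of plug4 in the frame of pocket3 below 0.004 m and angle between plug4's own z axis and vertical below 0.1 rad) or (horizontal distance between plug4 and pocket4 below 0.006 m and z of plug4 in the frame of pocket4 below 0.004 m and angle between plug4's own z axis and vertical below 0.1 rad) or (horizontal distance between plug4 and pocket5 below 0.006 m and z of plug4 in the frame of pocket5 below 0.004 m and angle between plug4's own z axis and vertical below 0.1 rad))), for 0.2 s.
3. the thumbwheel is at the number of plugs (value of joint tally_wheel below 1.85005 rad and (height (world z) of plug0 above -9 m or value of joint tally_wheel below 1.50098 rad) and (height (world z) of plug1 above -9 m or value of joint tally_wheel below 1.50098 rad) and (height (world z) of plug2 above -9 m or value of joint tally_wheel below 1.50098 rad) and (height (world z) of plug3 above -9 m or value of joint tally_wheel below 1.50098 rad) and (height (world z) of plug4 above -9 m or value of joint tally_wheel below 1.50098 rad) and (height (world z) of any of plug0, plug1 above -9 m or value of joint tally_wheel below 1.15192 rad) and (height (world z) of any of plug0, plug2 above -9 m or value of joint tally_wheel below 1.15192 rad) and (height (world z) of any of plug0, plug3 above -9 m or value of joint tally_wheel below 1.15192 rad) and (height (world z) of any of plug0, plug4 above -9 m or value of joint tally_wheel below 1.15192 rad) and (height (world z) of any of plug1, plug2 above -9 m or value of joint tally_wheel below 1.15192 rad) and (height (world z) of any of plug1, plug3 above -9 m or value of joint tally_wheel below 1.15192 rad) and (height (world z) of any of plug1, plug4 above -9 m or value of joint tally_wheel below 1.15192 rad) and (height (world z) of any of plug2, plug3 above -9 m or value of joint tally_wheel below 1.15192 rad) and (height (world z) of any of plug2, plug4 above -9 m or value of joint tally_wheel below 1.15192 rad) and (height (world z) of any of plug3, plug4 above -9 m or value of joint tally_wheel below 1.15192 rad) and (value of joint tally_wheel above 1.64061 rad or (height (world z) of plug0 below -9 m and value of joint tally_wheel above 1.29154 rad) or (height (world z) of plug1 below -9 m and value of joint tally_wheel above 1.29154 rad) or (height (world z) of plug2 below -9 m and value of joint tally_wheel above 1.29154 rad) or (height (world z) of plug3 below -9 m and value of joint tally_wheel above 1.29154 rad) or (height (world z) of plug4 below -9 m and value of joint tally_wheel above 1.29154 rad) or (height (world z) of each of plug0, plug1 below -9 m and value of joint tally_wheel above 0.942478 rad) or (height (world z) of each of plug0, plug2 below -9 m and value of joint tally_wheel above 0.942478 rad) or (height (world z) of each of plug0, plug3 below -9 m and value of joint tally_wheel above 0.942478 rad) or (height (world z) of each of plug0, plug4 below -9 m and value of joint tally_wheel above 0.942478 rad) or (height (world z) of each of plug1, plug2 below -9 m and value of joint tally_wheel above 0.942478 rad) or (height (world z) of each of plug1, plug3 below -9 m and value of joint tally_wheel above 0.942478 rad) or (height (world z) of each of plug1, plug4 below -9 m and value of joint tally_wheel above 0.942478 rad) or (height (world z) of each of plug2, plug3 below -9 m and value of joint tally_wheel above 0.942478 rad) or (height (world z) of each of plug2, plug4 below -9 m and value of joint tally_wheel above 0.942478 rad) or (height (world z) of each of plug3, plug4 below -9 m and value of joint tally_wheel above 0.942478 rad)) and velocity of joint tally_wheel between -0.1 and 0.1 rad/s), for 0.2 s.
At the end, for the whole second after the job is handed in: every plug present is in a pocket (origin within 6 mm sideways and 4 mm in height of the pocket's floor centre, upright within 0.1 rad) and at rest, and the thumbwheel stands within 0.3 click (0.105 rad) of the click equal to the number of plugs present (all of step 2 and value of joint tally_wheel below 1.85005 rad and (height (world z) of plug0 above -9 m or value of joint tally_wheel below 1.50098 rad) and (height (world z) of plug1 above -9 m or value of joint tally_wheel below 1.50098 rad) and (height (world z) of plug2 above -9 m or value of joint tally_wheel below 1.50098 rad) and (height (world z) of plug3 above -9 m or value of joint tally_wheel below 1.50098 rad) and (height (world z) of plug4 above -9 m or value of joint tally_wheel below 1.50098 rad) and (height (world z) of any of plug0, plug1 above -9 m or value of joint tally_wheel below 1.15192 rad) and (height (world z) of any of plug0, plug2 above -9 m or value of joint tally_wheel below 1.15192 rad) and (height (world z) of any of plug0, plug3 above -9 m or value of joint tally_wheel below 1.15192 rad) and (height (world z) of any of plug0, plug4 above -9 m or value of joint tally_wheel below 1.15192 rad) and (height (world z) of any of plug1, plug2 above -9 m or value of joint tally_wheel below 1.15192 rad) and (height (world z) of any of plug1, plug3 above -9 m or value of joint tally_wheel below 1.15192 rad) and (height (world z) of any of plug1, plug4 above -9 m or value of joint tally_wheel below 1.15192 rad) and (height (world z) of any of plug2, plug3 above -9 m or value of joint tally_wheel below 1.15192 rad) and (height (world z) of any of plug2, plug4 above -9 m or value of joint tally_wheel below 1.15192 rad) and (height (world z) of any of plug3, plug4 above -9 m or value of joint tally_wheel below 1.15192 rad) and (value of joint tally_wheel above 1.64061 rad or (height (world z) of plug0 below -9 m and value of joint tally_wheel above 1.29154 rad) or (height (world z) of plug1 below -9 m and value of joint tally_wheel above 1.29154 rad) or (height (world z) of plug2 below -9 m and value of joint tally_wheel above 1.29154 rad) or (height (world z) of plug3 below -9 m and value of joint tally_wheel above 1.29154 rad) or (height (world z) of plug4 below -9 m and value of joint tally_wheel above 1.29154 rad) or (height (world z) of each of plug0, plug1 below -9 m and value of joint tally_wheel above 0.942478 rad) or (height (world z) of each of plug0, plug2 below -9 m and value of joint tally_wheel above 0.942478 rad) or (height (world z) of each of plug0, plug3 below -9 m and value of joint tally_wheel above 0.942478 rad) or (height (world z) of each of plug0, plug4 below -9 m and value of joint tally_wheel above 0.942478 rad) or (height (world z) of each of plug1, plug2 below -9 m and value of joint tally_wheel above 0.942478 rad) or (height (world z) of each of plug1, plug3 below -9 m and value of joint tally_wheel above 0.942478 rad) or (height (world z) of each of plug1, plug4 below -9 m and value of joint tally_wheel above 0.942478 rad) or (height (world z) of each of plug2, plug3 below -9 m and value of joint tally_wheel above 0.942478 rad) or (height (world z) of each of plug2, plug4 below -9 m and value of joint tally_wheel above 0.942478 rad) or (height (world z) of each of plug3, plug4 below -9 m and value of joint tally_wheel above 0.942478 rad)) and linear speed of each of plug0, plug1, plug2, plug3, plug4 below 0.02 m/s); the robot touches nothing.
It fails at once if the stock bin is shifted by more than 4 cm (distance of stock_bin from where it was at the start of the episode above 0.04 m).
Of plug0, plug1, plug2, plug3, plug4 only 3 to 5 are there at a start; the rules pass over those that are not, and their reading is None.
At some moment in a run one of plug0, plug1, plug2, plug3, plug4 may be knocked a few centimetres aside while the robot is not near it.
It also fails if it takes over 210 s, if anything falls off the work surface, if the arm or the gripper's body presses on something with over 40 N, if the wrist force passes 120 N, or if a joint passes its speed limit or range.

## Working session

There is one attempt and no reset: what is moved stays moved. The work goes in short steps, Python scripts to look and compute and a shell command to move; the robot and the scene stay as the last step left them, time stands still between calls to the robot, and variables do not carry over. Pictures are saved under pics/ and viewed, at most 14 in all, crops included, and the job is handed in when it is done.

```bash
ls; mkdir -p pics; cat > h.py <<'E'
import numpy as np, cv2
from cell import get_obs, optics, env, nets
from scipy.spatial.transform import Rotation as Rn
def pose():
    o=get_obs(); T=np.eye(4); T[:3,:3]=Rn.from_euler('xyz',o['tool_rot'],degrees=True).as_matrix(); T[:3,3]=o['tool_pos']; return T
def cloud(name):
    T=pose(); im,d=optics.read_camera(name); c=optics.camera_info(name)
    f=240/np.tan(np.radians(c['fovy'])/2)
    K=np.array([[f,0,c['cx']],[0,f,c['cy']],[0,0,1.]])
    v,u=np.mgrid[0:480,0:640].astype(np.float32)
    p=cv2.undistortPoints(np.stack([u.ravel(),v.ravel()],1)[:,None],K,np.array([c['k1'],0,0,0.])).reshape(480,640,2)
    P=np.dstack([p[...,0]*d,p[...,1]*d,d])
    if name=='wrist':
        M=T@np.array(c['tool_from_camera']); W=P@M[:3,:3].T+M[:3,3]
    else: W=(P-np.array(c['t']))@np.array(c['R'])
    W[d<=0]=np.nan
    return im,W
E
python3 - <<'E'
from h import *
for n in ['scene','side','wrist']:
    im,W=cloud(n); cv2.imwrite(f'pics/{n}0.png',im[...,::-1]); np.save(f'pics/{n}0.npy',W)
    for q in ['plug0','kit_block','tally','wheel_axle','stock_bin','pocket0','pocket5']:
        print(n,q,[(np.round(r['point'],3).tolist(),round(r['confidence'],2)) for r in nets.place_of(q,n)])
print(get_obs())
E
```

```text
pics
scene plug0 [([0.527, -0.041, -0.001], 0.94), ([0.427, 0.061, 0.0], 0.93), ([0.632, 0.114, -0.002], 0.83), ([0.547, 0.067, -0.0], 0.74), ([0.434, -0.059, 0.002], 0.69), ([0.63, 0.025, -0.004], 0.59)]
scene kit_block [([0.527, -0.243, -0.002], 0.98)]
scene tally [([0.551, 0.241, 0.002], 0.63)]
scene wheel_axle [([0.445, -0.201, 0.004], 0.17)]
scene stock_bin [([0.741, -0.01, 0.001], 0.86)]
scene pocket0 [([0.439, -0.284, 0.004], 0.96), ([0.445, -0.198, 0.006], 0.77), ([0.609, -0.287, 0.009], 0.76), ([0.532, -0.287, 0.008], 0.66), ([0.529, -0.204, 0.008], 0.66), ([0.608, -0.205, 0.01], 0.55)]
scene pocket5 [([0.439, -0.284, 0.004], 0.96), ([0.445, -0.198, 0.006], 0.77), ([0.609, -0.287, 0.009], 0.76), ([0.532, -0.287, 0.008], 0.66), ([0.529, -0.204, 0.008], 0.66), ([0.608, -0.205, 0.01], 0.55)]
side plug0 [([0.549, 0.063, -0.0], 0.89), ([0.631, 0.026, 0.003], 0.83), ([0.427, -0.057, 0.004], 0.76), ([0.424, 0.054, 0.002], 0.64), ([0.524, -0.04, 0.001], 0.64), ([0.632, 0.117, -0.003], 0.63)]
side kit_block [([0.532, -0.238, -0.003], 0.61)]
side tally [([0.546, 0.235, -0.003], 0.58)]
[... 1044 characters left out ...]
: array([ 0.80824193, 18.39344707, -4.01681682, 83.11019582,  1.29631429,
       78.54321177, -3.25884342]), 'joint_velocities': array([ 0.01785747,  0.0166138 ,  0.06934053, -0.02826359,  0.01440939,
       -0.03441833, -0.04861954]), 'effort': array([ 4.16022285e-04, -4.91105855e+01, -4.02233675e-01, -3.12771928e+01,
       -6.34025806e-02,  3.37307097e-02,  3.24275902e-05]), 'tool_pos': array([ 6.49983695e-01, -3.54826500e-05,  2.22546145e-01]), 'tool_rot': array([-1.79998363e+02,  4.03836760e-03,  9.00027106e+01]), 'force': array([ 0.84640582, -0.26007252,  0.16195214]), 'wrist_torque': array([-0.03527231,  0.00698169, -0.00196366]), 'grasp_force': 0.0, 'grip_width': 0.08708105735554891}
```

View pics/scene0.png

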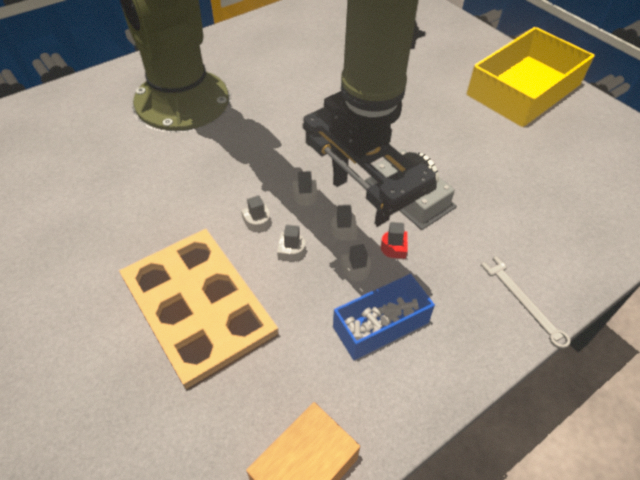

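View pics/side0.png

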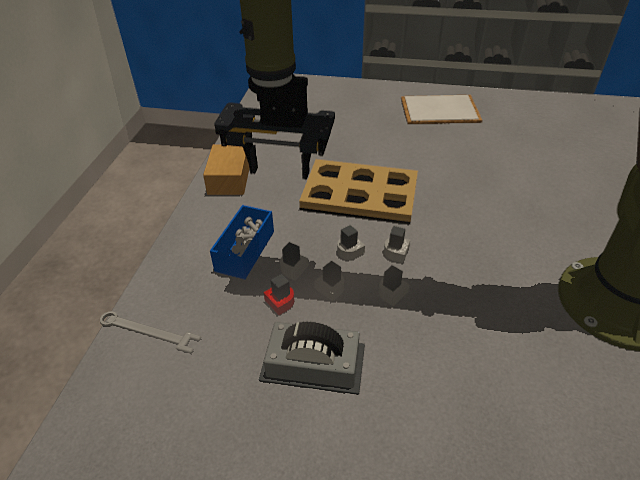

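View pics/wrist0.png

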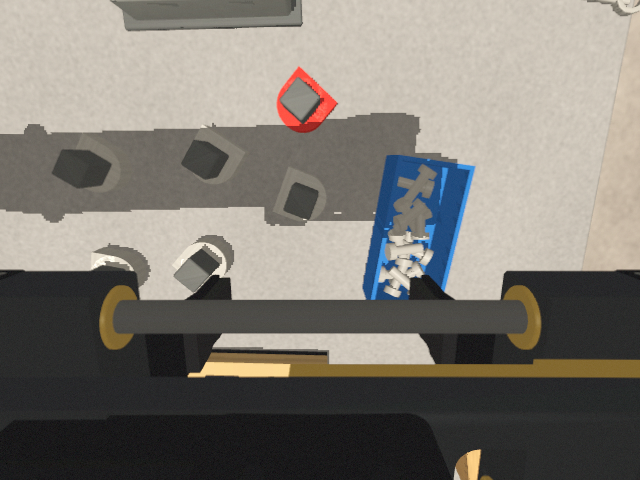

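The scene camera shows five grey plugs near (256,210), (291,241), (304,184), (344,219) and (357,260). The red look-alike is at (396,240), the bin at (383,318) and the block at (198,305). The side camera shows the tally at (314,355), with its scale disc facing the camera. Next I'll fit poses from the depth clouds.

```bash
cat > fit.py <<'E'
from h import *
from scipy.optimize import minimize
def hm(W,c,s=0.0005,half=0.15,lo=None):
    pass
def inD(p,r=24.):
    x,y=p[:,0],p[:,1]
    return np.where(x<0,np.hypot(x,y)-r,np.maximum(x,abs(y))-r)   # signed dist mm (approx)
def fitplug(P,c):
    """P: Nx3 world pts, c: approx xy. returns x,y,yaw,flat score"""
    Q=P[np.hypot(*(P[:,:2]-c).T)<0.045]
    H=Q[(Q[:,2]>0.058)&(Q[:,2]<0.070)][:,:2]; H=H[np.hypot(*(H-c).T)<0.025]
    F=Q[(Q[:,2]>0.020)&(Q[:,2]<0.031)][:,:2]; F=F[np.hypot(*(F-c).T)<0.04]
    (cx,cy),(w,h),a=cv2.minAreaRect((H*1000).astype(np.float32))
    hc=np.array([cx,cy])
    best=None
    for k in range(4):
        y0=np.radians(a+90*k)
        def cost(v):
            d=F*1000-v[:2]; R=np.array([[np.cos(v[2]),np.sin(v[2])],[-np.sin(v[2]),np.cos(v[2])]])
            q=d@R.T; s=inD(q); hh=(H*1000-v[:2])@R.T
            e=np.maximum(s,0); g=np.maximum(np.abs(hh).max(1)-13,0); i=np.maximum(12.5-np.abs(q).max(1),0)
            return np.mean(np.minimum(e,6)**2)+np.mean(np.minimum(g,6)**2)+.3*np.mean(np.minimum(i,4)**2)
        r=minimize(cost,[cx,cy,y0],method='Nelder-Mead',options=dict(initial_simplex=[[cx,cy,y0],[cx+3,cy,y0],[cx,cy+3,y0],[cx,cy,y0+.15]]))
        if best is None or True:
            best=(best or [])+[(r.fun,r.x)]
    best.sort(key=lambda t:t[0])
    f,x=best[0]
    return np.round(x[:2]/1000,4),round((np.degrees(x[2])+180)%360-180,1),[round(b[0],2) for b in best[:2]],(len(H),len(F)),np.round(hc/1000,4),(round(w,1),round(h,1),round(a,1))
E
python3 - <<'E'
from fit import *
Ws={n:np.load(f'pics/{n}0.npy') for n in ['scene','side','wrist']}
P=np.concatenate([w.reshape(-1,3) for w in Ws.values()]); P=P[np.isfinite(P).all(1)]
for c in [(0.527,-0.041),(0.427,0.058),(0.548,0.065),(0.431,-0.059),(0.630,0.025)]:
    print('all',fitplug(P,np.array(c)))
for n in ['scene','side']:
    Q=Ws[n].reshape(-1,3); Q=Q[np.isfinite(Q).all(1)]
    B=Q[(Q[:,1]<-.13)&(Q[:,1]>-.36)&(Q[:,0]>.37)&(Q[:,0]<.68)&(Q[:,2]>.024)&(Q[:,2]<.033)]
    print(n,'block',len(B),np.median(B[:,2]),cv2.minAreaRect((B[:,:2]*1000).astype(np.float32)))
    m=(abs(Q[:,0]-.55)<.13)&(abs(Q[:,1]-.24)<.1)
    B=Q[m&(Q[:,2]>.046)&(Q[:,2]<.054)]
    print(n,'tally',len(B),cv2.minAreaRect((B[:,:2]*1000).astype(np.float32)))
    B=Q[m&(Q[:,2]>.065)&(Q[:,2]<.11)]
    print(n,'wheel',len(B),B[:,2].max(),cv2.minAreaRect((B[:,:2]*1000).astype(np.float32)))
# pictures: block heightmap from scene+side; crop of the wheel
im=cv2.imread('pics/side0.png')[310:395,255:370]
a=cv2.resize(im,None,fx=5,fy=5,interpolation=cv2.INTER_CUBIC)
hmap=np.zeros((460,575,3),np.uint8)+90
for k,n in enumerate(['scene','side']):
    Q=Ws[n].reshape(-1,3); Q=Q[np.isfinite(Q).all(1)]
    m=(Q[:,2]>.023)&(Q[:,2]<.034); u=((Q[m,0]-.38)/.3*575).astype(int); v=((-.13-Q[m,1])/.24*460).astype(int)
    ok=(u>=0)&(u<573)&(v>=0)&(v<458)
    for du in (0,1,2):
        for dv in (0,1,2): hmap[v[ok]+dv,u[ok]+du,k]=255
cv2.imwrite('pics/mix.png',np.vstack([cv2.resize(a,(575,425))[:400],hmap])[:,:] if 0 else np.hstack([cv2.resize(a,(400,296)),cv2.resize(hmap,(370,296))]))
E
```

```text
all (array([ 0.5271, -0.044 ]), np.float64(-132.4), [np.float64(0.06), np.float64(0.33)], (1066, 1326), array([ 0.5272, -0.0437]), (27.5, 28.8, 48.6))
all (array([0.4288, 0.0554]), np.float64(148.4), [np.float64(0.07), np.float64(0.39)], (1324, 1729), array([0.4295, 0.0547]), (28.5, 28.2, 58.8))
all (array([0.5442, 0.0636]), np.float64(57.3), [np.float64(0.05), np.float64(1.04)], (1251, 1695), array([0.5442, 0.0639]), (27.3, 30.2, 57.9))
all (array([ 0.4304, -0.0587]), np.float64(169.7), [np.float64(0.14), np.float64(0.58)], (303, 1145), array([ 0.4305, -0.0594]), (29.9, 28.8, 76.3))
all (array([0.6327, 0.0261]), np.float64(159.1), [np.float64(0.04), np.float64(0.83)], (1163, 1698), array([0.6332, 0.0259]), (27.7, 28.9, 71.1))
scene block 8736 0.02680256901552468 ((529.7847900390625, -243.75143432617188), (171.4920196533203, 260.0715637207031), 88.4360580444336)
scene tally 754 ((548.2578125, 235.1166534423828), (150.54379272460938, 86.44161987304688), 2.0322425365448)
scene wheel 314 0.09956317005561321 ((547.5389404296875, 250.3147735595703), (78.03072357177734, 51.67138671875), 30.347728729248047)
side block 3484 0.02824460385395885 ((529.876708984375, -245.71417236328125), (177.4368896484375, 255.31886291503906), 88.44027709960938)
side tally 1969 ((546.9907836914062, 235.388671875), (149.93016052246094, 86.9869613647461), 2.283299207687378)
side wheel 1633 0.10094018071516517 ((546.5411376953125, 243.66937255859375), (95.39179229736328, 46.46037673950195), 1.8536036014556885)
```

View pics/mix.png

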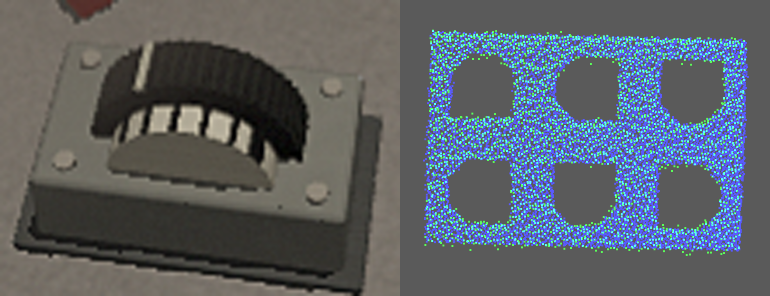

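Right panel: the pocket flats match the listing, with block yaw about -1.6° and centre (0.530,-0.2447). Left panel: the white bar at (145,65) sits on the +x side, around click 3 to 4. I'll roll the rim toward -x.

```bash
python3 -m creep '[{"ty":-20,"tx":40,"gripper":-1},{"ty":-40,"tx":80,"gripper":-1},{"ty":-60,"tx":118,"gripper":-1},{"ty":-72,"tx":155,"gripper":-1},{"ty":-72,"tx":195,"gripper":-1}]' 20; python3 -m creep '[{"tx":41,"tz":30,"gripper":-1},{"tx":41,"tz":65,"gripper":-1},{"tx":41,"tz":100,"gripper":-1},{"tx":41,"tz":115,"gripper":-1},{"tx":41,"tz":123,"gripper":-1}]'; python3 - <<'E'
from h import *
W=np.load('pics/side0.npy'); im=cv2.imread('pics/side0.png').astype(int)
c=np.array([.5475,.2353]); a=np.radians(2.1)
D=W-np.array([*c,.047]); x=D[...,0]*np.cos(a)+D[...,1]*np.sin(a); y=-D[...,0]*np.sin(a)+D[...,1]*np.cos(a); z=D[...,2]
m=(np.hypot(x,z)>.044)&(np.hypot(x,z)<.056)&(abs(y)<.014)&(z>0)
ang=np.degrees(np.arctan2(x,z)); g=im.sum(2)
b=m&(g>250); print('bar',b.sum(),np.median(ang[b]), np.percentile(ang[b],[10,90]))
d=(np.hypot(x,z)<.043)&(np.hypot(x,z)>.036)&(y>.013)&(y<.034)&(z>.005)
for t in range(-80,81,4):
    k=d&(abs(ang-t)<2); print(t,k.sum(),int(np.median(g[k])) if k.any() else None,end='; ')
E
```

```text
bar 110 29.672099353020002 [-87.34991999  86.96268169]
-80 6 260; -76 7 244; -72 9 346; -68 6 364; -64 10 382; -60 8 303; -56 8 131; -52 15 41; -48 13 47; -44 15 220; -40 14 475; -36 13 478; -32 11 89; -28 21 219; -24 17 509; -20 14 502; -16 14 517; -12 17 188; -8 18 239; -4 14 503; 0 17 497; 4 16 505; 8 19 95; 12 12 242; 16 15 488; 20 16 481; 24 16 486; 28 15 143; 32 7 233; 36 11 432; 40 11 420; 44 10 343; 48 14 109; 52 4 186; 56 4 241; 60 5 302; 64 7 321; 68 5 234; 72 4 264; 76 2 191; 80 3 227; validation failed for argument at $[0]...
validation failed for argument at $[0]...
```

```bash
python3 -m creep '[{"wx":0,"wy":0,"wz":0,"tx":40,"ty":-20,"tz":0,"gripper":-1},{"wx":0,"wy":0,"wz":0,"tx":80,"ty":-40,"tz":0,"gripper":-1},{"wx":0,"wy":0,"wz":0,"tx":117,"ty":-58,"tz":0,"gripper":-1},{"wx":0,"wy":0,"wz":0,"tx":155,"ty":-72,"tz":0,"gripper":-1},{"wx":0,"wy":0,"wz":0,"tx":195,"ty":-72,"tz":0,"gripper":-1}]' 20
```

```text
time_s: 1.62
tool_pos: [0.5759, 0.1937, 0.2234]
tool_rot: [-180.0, 0.0, 90.0]
force: [0.6, 0.2, 0.1]
grip_width: 0.0616
grasp_force: 0.0
```

```bash
python3 -m creep '[{"wx":0,"wy":0,"wz":0,"tx":35,"ty":0,"tz":20,"gripper":-1},{"wx":0,"wy":0,"wz":0,"tx":41,"ty":0,"tz":50,"gripper":-1},{"wx":0,"wy":0,"wz":0,"tx":41,"ty":0,"tz":80,"gripper":-1},{"wx":0,"wy":0,"wz":0,"tx":41,"ty":0,"tz":105,"gripper":-1},{"wx":0,"wy":0,"wz":0,"tx":41,"ty":0,"tz":112,"gripper":-1}]'; python3 -m creep '[{"wx":0,"wy":0,"wz":0,"tx":0,"ty":0,"tz":10,"gripper":-1},{"wx":0,"wy":0,"wz":0,"tx":0,"ty":-5,"tz":14,"gripper":-1},{"wx":0,"wy":0,"wz":0,"tx":0,"ty":-10,"tz":17,"gripper":-1},{"wx":0,"wy":0,"wz":0,"tx":0,"ty":-15,"tz":19,"gripper":-1},{"wx":0,"wy":0,"wz":0,"tx":0,"ty":-20,"tz":19,"gripper":-1}]'
```

```text
time_s: 2.03
tool_pos: [0.5752, 0.2326, 0.1058]
tool_rot: [-179.6, 0.2, 90.1]
force: [-1.2, -0.9, -0.8]
grip_width: 0.0282
grasp_force: 0.0
time_s: 2.45
tool_pos: [0.5623, 0.2334, 0.0949]
tool_rot: [179.4, -0.1, 89.9]
force: [6.7, -0.9, 5.2]
grip_width: 0.0012
grasp_force: 2.6
```

```bash
python3 -m creep '[{"wx":0,"wy":0,"wz":0,"tx":0,"ty":-8,"tz":0,"gripper":-1},{"wx":0,"wy":0,"wz":0,"tx":0,"ty":-16,"tz":0,"gripper":-1},{"wx":0,"wy":0,"wz":0,"tx":0,"ty":-24,"tz":0,"gripper":-1},{"wx":0,"wy":0,"wz":0,"tx":-1,"ty":-32,"tz":0,"gripper":-1},{"wx":0,"wy":0,"wz":0,"tx":-1,"ty":-40,"tz":0,"gripper":-1}]';python3 -m creep '[{"wx":0,"wy":0,"wz":0,"tx":0,"ty":-10,"tz":0,"gripper":-1},{"wx":0,"wy":0,"wz":0,"tx":0,"ty":-20,"tz":-10,"gripper":-1},{"wx":0,"wy":0,"wz":0,"tx":0,"ty":-20,"tz":-40,"gripper":-1},{"wx":0,"wy":0,"wz":0,"tx":0,"ty":-55,"tz":-60,"gripper":-1},{"wx":0,"wy":0,"wz":0,"tx":0,"ty":-55,"tz":-60,"gripper":-1}]'
cat > wheel.py <<'E'
from h import *
im,W=cloud('side'); 
c=np.array([.5475,.2353]); a=np.radians(2.1)
D=W-np.array([*c,.047]); x=D[...,0]*np.cos(a)+D[...,1]*np.sin(a); y=-D[...,0]*np.sin(a)+D[...,1]*np.cos(a); z=D[...,2]
ang=np.degrees(np.arctan2(x,z)); g=im.astype(int).sum(2); r=np.hypot(x,z)
m=(r>.044)&(r<.056)&(y>-.012)&(y<.012)&(z>0)
print([(t,int(np.percentile(g[m&(abs(ang-t)<3)],80)) if (m&(abs(ang-t)<3)).any() else None) for t in range(-70,71,5)])
E
python3 wheel.py
```

```text
time_s: 2.87
tool_pos: [0.5184, 0.2329, 0.0934]
tool_rot: [179.8, -0.1, 90.0]
force: [-1.1, 0.3, 0.5]
grip_width: 0.0005
grasp_force: 0.0
time_s: 3.28
tool_pos: [0.4589, 0.2347, 0.1549]
tool_rot: [180.0, -0.1, 90.2]
force: [-0.0, 1.0, 0.0]
grip_width: 0.0003
grasp_force: 0.0
[(-70, 52), (-65, 56), (-60, 56), (-55, 60), (-50, 61), (-45, 75), (-40, 74), (-35, 79), (-30, 86), (-25, 95), (-20, 103), (-15, 120), (-10, 119), (-5, 118), (0, 124), (5, 184), (10, 278), (15, 136), (20, 142), (25, 148), (30, 161), (35, 163), (40, 164), (45, 167), (50, 169), (55, 168), (60, 163), (65, 163), (70, 189)]
```

The wheel only rolled one click, to 3. I'll press harder and follow the arc of the rim.

```bash
python3 -m creep '[{"wx":0,"wy":0,"wz":0,"tx":0,"ty":40,"tz":0,"gripper":-1},{"wx":0,"wy":0,"wz":0,"tx":0,"ty":75,"tz":20,"gripper":-1},{"wx":0,"wy":0,"wz":0,"tx":0,"ty":95,"tz":45,"gripper":-1},{"wx":0,"wy":0,"wz":0,"tx":0,"ty":95,"tz":52,"gripper":-1},{"wx":0,"wy":0,"wz":0,"tx":0,"ty":95,"tz":58,"gripper":-1}]';python3 -m creep '[{"wx":0,"wy":0,"wz":0,"tx":0,"ty":-3,"tz":5,"gripper":-1},{"wx":0,"wy":0,"wz":0,"tx":0,"ty":-10,"tz":6,"gripper":-1},{"wx":0,"wy":0,"wz":0,"tx":0,"ty":-18,"tz":6,"gripper":-1},{"wx":0,"wy":0,"wz":0,"tx":0,"ty":-26,"tz":7,"gripper":-1},{"wx":0,"wy":0,"wz":0,"tx":0,"ty":-34,"tz":8,"gripper":-1}]';python3 -m creep '[{"wx":0,"wy":0,"wz":0,"tx":0,"ty":-6,"tz":3,"gripper":-1},{"wx":0,"wy":0,"wz":0,"tx":0,"ty":-12,"tz":5,"gripper":-1},{"wx":0,"wy":0,"wz":0,"tx":0,"ty":-20,"tz":-10,"gripper":-1},{"wx":0,"wy":0,"wz":0,"tx":0,"ty":-45,"tz":-40,"gripper":-1},{"wx":0,"wy":0,"wz":0,"tx":0,"ty":-60,"tz":-68,"gripper":-1}]'; python3 wheel.py
```

```text
time_s: 3.75
tool_pos: [0.5604, 0.2303, 0.0917]
tool_rot: [179.9, 0.1, 89.9]
force: [4.4, -4.1, 10.6]
grip_width: 0.0004
grasp_force: 5.0
time_s: 4.17
tool_pos: [0.525, 0.2299, 0.0874]
tool_rot: [179.9, 0.2, 89.9]
force: [3.5, -5.7, 11.7]
grip_width: 0.0004
grasp_force: 5.5
time_s: 4.58
tool_pos: [0.46, 0.2319, 0.1521]
tool_rot: [-179.6, 0.1, 90.0]
force: [0.2, 1.1, -0.7]
grip_width: 0.0004
grasp_force: 0.0
[(-70, 55), (-65, 50), (-60, 80), (-55, 276), (-50, 266), (-45, 60), (-40, 77), (-35, 77), (-30, 81), (-25, 95), (-20, 106), (-15, 117), (-10, 123), (-5, 120), (0, 120), (5, 129), (10, 132), (15, 138), (20, 142), (25, 145), (30, 154), (35, 165), (40, 164), (45, 159), (50, 165), (55, 165), (60, 165), (65, 162), (70, 184)]
```

The wheel's bar now reads -50°, the zero tick. Now I'll look at the plugs and block from above with the wrist camera.

```bash
python3 -m creep '[{"wx":0,"wy":0,"wz":0,"tx":-10,"ty":10,"tz":-35,"gripper":1},{"wx":0,"wy":0,"wz":0,"tx":-35,"ty":25,"tz":-60,"gripper":1},{"wx":0,"wy":0,"wz":0,"tx":-65,"ty":40,"tz":-85,"gripper":1},{"wx":0,"wy":0,"wz":0,"tx":-95,"ty":55,"tz":-110,"gripper":1},{"wx":0,"wy":0,"wz":0,"tx":-130,"ty":67,"tz":-130,"gripper":1}]'; python3 -m creep '[{"wx":0,"wy":0,"wz":0,"tx":-40,"ty":0,"tz":-20,"gripper":1},{"wx":0,"wy":0,"wz":0,"tx":-80,"ty":0,"tz":-20,"gripper":1},{"wx":0,"wy":0,"wz":0,"tx":-120,"ty":0,"tz":-20,"gripper":1},{"wx":0,"wy":0,"wz":0,"tx":-160,"ty":0,"tz":-20,"gripper":1},{"wx":0,"wy":0,"wz":0,"tx":-185,"ty":0,"tz":-20,"gripper":1}]';python3 -m creep '[{"wx":0,"wy":0,"wz":0,"tx":0,"ty":0,"tz":0,"gripper":1},{"wx":0,"wy":0,"wz":0,"tx":0,"ty":0,"tz":0,"gripper":1}]'
python3 - <<'E'
from fit import *
im,W=cloud('wrist'); cv2.imwrite('pics/w1.png',im[...,::-1]); np.save('pics/w1.npy',W)
P=W.reshape(-1,3); P=P[np.isfinite(P).all(1)]
for c in [(0.527,-0.041),(0.427,0.058),(0.546,0.063),(0.431,-0.059),(0.632,0.025)]:
    try: print(*fitplug(P,np.array(c)))
    except Exception as e: print(c,e)
E
```

```text
time_s: 5.05
tool_pos: [0.5306, 0.1032, 0.2842]
tool_rot: [-180.0, -0.0, 90.2]
force: [1.6, -0.1, -0.6]
grip_width: 0.0259
grasp_force: 0.0
time_s: 5.47
tool_pos: [0.5291, -0.0866, 0.3023]
tool_rot: [-179.9, 0.1, 89.7]
force: [0.1, 0.3, 0.7]
grip_width: 0.0593
grasp_force: 0.0
time_s: 5.63
tool_pos: [0.5297, -0.0831, 0.302]
tool_rot: [-179.9, -0.0, 89.8]
force: [-0.1, 0.3, 0.4]
grip_width: 0.0724
grasp_force: 0.0
[ 0.5257 -0.0443] -133.5 [np.float64(0.0), np.float64(0.59)] (538, 828) [ 0.5257 -0.0442] (25.5, 26.0, 45.5)
[0.428  0.0553] 148.6 [np.float64(0.01), np.float64(0.9)] (703, 901) [0.4277 0.0555] (26.7, 27.2, 58.6)
[0.5428 0.0636] 56.4 [np.float64(0.0), np.float64(0.72)] (693, 924) [0.543  0.0635] (26.8, 26.1, 57.5)
[ 0.4287 -0.0591] 168.8 [np.float64(0.0), np.float64(0.81)] (548, 701) [ 0.4289 -0.0592] (26.3, 25.9, 78.4)
[0.6315 0.0258] 158.7 [np.float64(0.0), np.float64(0.9)] (662, 831) [0.6319 0.0257] (26.5, 27.1, 68.1)
```

```bash
python3 -m creep '[{"wx":0,"wy":0,"wz":0,"tx":-40,"ty":0,"tz":0,"gripper":1},{"wx":0,"wy":0,"wz":0,"tx":-80,"ty":0,"tz":0,"gripper":1},{"wx":0,"wy":0,"wz":0,"tx":-120,"ty":0,"tz":0,"gripper":1},{"wx":0,"wy":0,"wz":0,"tx":-160,"ty":0,"tz":0,"gripper":1},{"wx":0,"wy":0,"wz":0,"tx":-200,"ty":0,"tz":0,"gripper":1}]';python3 -m creep '[{"wx":0,"wy":0,"wz":0,"tx":-40,"ty":0,"tz":0,"gripper":1},{"wx":0,"wy":0,"wz":0,"tx":-40,"ty":0,"tz":0,"gripper":1},{"wx":0,"wy":0,"wz":0,"tx":-40,"ty":0,"tz":0,"gripper":1}]'
python3 - <<'E'
from fit import *
im,W=cloud('wrist'); cv2.imwrite('pics/w2.png',im[...,::-1]); np.save('pics/w2.npy',W)
Q=W.reshape(-1,3); Q=Q[np.isfinite(Q).all(1)]
B=Q[(Q[:,1]<-.13)&(Q[:,1]>-.36)&(Q[:,0]>.37)&(Q[:,0]<.68)&(Q[:,2]>.022)&(Q[:,2]<.034)]
print(len(B),np.median(B[:,2]),cv2.minAreaRect((B[:,:2]*1000).astype(np.float32)),B.min(0),B.max(0))
cv2.imwrite('pics/w12.png',np.hstack([cv2.resize(cv2.imread(f'pics/w{k}.png'),(400,300)) for k in (1,2)]))
E
```

```text
time_s: 6.1
tool_pos: [0.5316, -0.2806, 0.3028]
tool_rot: [-180.0, -0.1, 90.3]
force: [0.7, -0.9, 0.0]
grip_width: 0.0866
grasp_force: 0.0
time_s: 6.35
tool_pos: [0.5305, -0.3223, 0.3019]
tool_rot: [-179.9, -0.1, 89.9]
force: [1.0, 1.1, 0.1]
grip_width: 0.0867
grasp_force: 0.0
21510 0.028114250676952085 ((528.4674072265625, -244.3460235595703), (170.95245361328125, 256.46148681640625), 88.46666717529297) [ 0.39852692 -0.33286035  0.02201199] [ 0.65849002 -0.15569124  0.03118847]
```

View pics/w12.png

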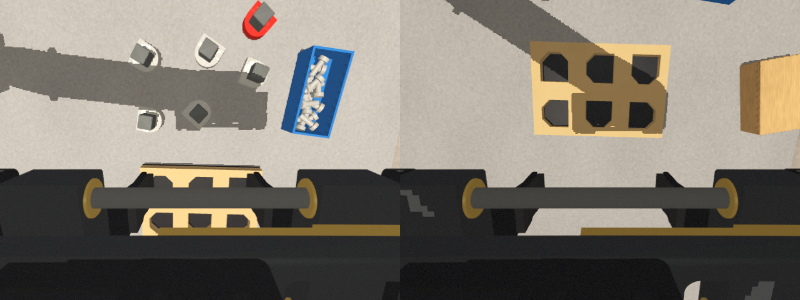

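Left panel: the wrist view shows all five plugs and the red one at (260,20). Right panel: the block is at (600,90) and empty. The wrist fits are tight. Back to the viewing pose, with a planning helper.

```bash
cat > plan.py <<'E'
from fit import *
import sys
PK=[(.4424,-.2845,-1.5),(.5274,-.2868,88.5),(.6123,-.2891,178.5),(.4447,-.1995,-91.5),(.5296,-.2018,-1.5),(.6146,-.2041,88.5)]
def delta(a,b):
    y=np.radians(a[3]); d=np.array(b[:3])-np.array(a[:3])
    return dict(tx=round(1000*(d[0]*np.cos(y)+d[1]*np.sin(y)),1),ty=round(1000*(d[0]*np.sin(y)-d[1]*np.cos(y)),1),tz=round(-1000*d[2],1),wz=round(-((b[3]-a[3]+180)%360-180),1))
def here():
    o=get_obs(); return [*o['tool_pos'],o['tool_rot'][2]]
PL=dict(A=(.5257,-.0443),B=(.428,.0553),C=(.5428,.0636),D=(.4287,-.0591),E=(.6315,.0258))
def look(names):
    im,W=cloud('wrist'); P=W.reshape(-1,3); P=P[np.isfinite(P).all(1)]; h=here()
    out={}
    for n in names:
        try: r=fitplug(P,np.array(PL[n])); out[n]=r; print(n,r[0],r[1],r[2],r[3],'head a',round(r[5][2],1))
        except Exception as e: print(n,'?',e)
    return out
E
python3 -m creep '[{"wx":0,"wy":0,"wz":0,"tx":40,"ty":0,"tz":0,"gripper":0.4},{"wx":0,"wy":0,"wz":0,"tx":80,"ty":0,"tz":0,"gripper":0.4},{"wx":0,"wy":0,"wz":0,"tx":120,"ty":0,"tz":0,"gripper":0.4},{"wx":0,"wy":0,"wz":0,"tx":160,"ty":0,"tz":0,"gripper":0.4},{"wx":0,"wy":0,"wz":0,"tx":200,"ty":0,"tz":0,"gripper":0.4}]';python3 -m creep '[{"wx":0,"wy":0,"wz":0,"tx":40,"ty":0,"tz":0,"gripper":0.4},{"wx":0,"wy":0,"wz":0,"tx":40,"ty":0,"tz":0,"gripper":0.4},{"wx":0,"wy":0,"wz":0,"tx":40,"ty":0,"tz":0,"gripper":0.4},{"wx":0,"wy":0,"wz":0,"tx":40,"ty":0,"tz":0,"gripper":0.4},{"wx":0,"wy":0,"wz":0,"tx":40,"ty":0,"tz":0,"gripper":0.4}]'
python3 - <<'E'
from plan import *
for i in range(3): print(np.round(here(),4)); o=look('ABCDE' if i==0 else 'A')
r=o['A']; print(delta(here(),(*r[0],.03,r[1]+180)))
E
```

```text
time_s: 6.82
tool_pos: [0.5306, -0.1161, 0.3034]
tool_rot: [180.0, -0.1, 90.3]
force: [1.0, 0.8, -0.7]
grip_width: 0.0641
grasp_force: 0.0
time_s: 7.23
tool_pos: [0.5307, -0.082, 0.3032]
tool_rot: [-180.0, 0.0, 90.0]
force: [0.2, -0.8, 0.3]
grip_width: 0.0609
grasp_force: 0.0
[ 5.30700e-01 -8.20000e-02  3.03200e-01  9.00036e+01]
A [ 0.5258 -0.0441] -133.1 [np.float64(0.0), np.float64(0.56)] (531, 826) head a 44.8
B [0.4281 0.0552] 148.3 [np.float64(0.0), np.float64(0.85)] (695, 894) head a 57.4
C [0.5428 0.0636] 56.6 [np.float64(0.0), np.float64(0.71)] (681, 918) head a 56.8
D [ 0.4287 -0.059 ] 168.6 [np.float64(0.0), np.float64(0.82)] (543, 691) head a 78.5
E [0.6315 0.0259] 158.9 [np.float64(0.0), np.float64(0.86)] (651, 830) head a 68.8
[ 5.30700e-01 -8.27000e-02  3.03200e-01  8.99301e+01]
A [ 0.5257 -0.0441] -133.3 [np.float64(0.0), np.float64(0.61)] (537, 830) head a 47.3
[ 5.3070e-01 -8.2900e-02  3.0310e-01  8.9899e+01]
A [ 0.5258 -0.0441] -133.0 [np.float64(0.0), np.float64(0.65)] (535, 826) head a 45.8
{'tx': np.float64(38.9), 'ty': np.float64(-5.0), 'tz': np.float64(273.1), 'wz': np.float64(42.9)}
```

```bash
python3 -m creep '[{"wx":0,"wy":0,"wz":7,"tx":15,"ty":-2,"tz":30,"gripper":0.4},{"wx":0,"wy":0,"wz":14,"tx":30,"ty":-5,"tz":60,"gripper":0.4},{"wx":0,"wy":0,"wz":21,"tx":39,"ty":-5,"tz":95,"gripper":0.4},{"wx":0,"wy":0,"wz":28,"tx":39,"ty":-5,"tz":125,"gripper":0.4},{"wx":0,"wy":0,"wz":35,"tx":39,"ty":-5,"tz":155,"gripper":0.4}]';python3 -m creep '[{"wx":0,"wy":0,"wz":7,"tx":0,"ty":0,"tz":15,"gripper":0.4},{"wx":0,"wy":0,"wz":8,"tx":0,"ty":0,"tz":30,"gripper":0.4},{"wx":0,"wy":0,"wz":8,"tx":0,"ty":0,"tz":30,"gripper":0.4},{"wx":0,"wy":0,"wz":8,"tx":0,"ty":0,"tz":30,"gripper":0.4}]'
python3 - <<'E'
from plan import *
print(np.round(here(),4),delta(here(),(.5258,-.0442,.03,46.8)))
E
```

```text
time_s: 7.8
tool_pos: [0.5256, -0.0429, 0.1467]
tool_rot: [-180.0, -0.0, 54.6]
force: [0.8, -0.2, -0.5]
grip_width: 0.061
grasp_force: 0.0
time_s: 8.13
tool_pos: [0.5254, -0.0436, 0.1177]
tool_rot: [-179.9, 0.1, 47.0]
force: [0.3, -0.5, 0.2]
grip_width: 0.0607
grasp_force: 0.0
[ 5.25400e-01 -4.36000e-02  1.17700e-01  4.69791e+01] {'tx': np.float64(-0.2), 'ty': np.float64(0.7), 'tz': np.float64(87.7), 'wz': np.float64(0.2)}
```

```bash
python3 -m creep '[{"wx":0,"wy":0,"wz":0,"tx":0,"ty":0,"tz":35,"gripper":0.4},{"wx":0,"wy":0,"wz":0,"tx":0,"ty":0,"tz":65,"gripper":0.4},{"wx":0,"wy":0,"wz":0,"tx":0,"ty":0.7,"tz":80,"gripper":0.4},{"wx":0,"wy":0,"wz":0,"tx":0,"ty":0.7,"tz":87,"gripper":0.4},{"wx":0,"wy":0,"wz":0,"tx":0,"ty":0.7,"tz":87,"gripper":0.4}]' 40;python3 -m creep '[{"wx":0,"wy":0,"wz":0,"tx":0,"ty":0,"tz":0,"gripper":-1},{"wx":0,"wy":0,"wz":0,"tx":0,"ty":0,"tz":0,"gripper":-1},{"wx":0,"wy":0,"wz":0,"tx":0,"ty":0,"tz":0,"gripper":-1},{"wx":0,"wy":0,"wz":0,"tx":0,"ty":0,"tz":0,"gripper":-1},{"wx":0,"wy":0,"wz":0,"tx":0,"ty":0,"tz":0,"gripper":-1}]'
```

```text
time_s: 8.55
tool_pos: [0.5262, -0.0437, 0.0309]
tool_rot: [-180.0, 0.0, 47.0]
force: [0.3, -0.5, 1.4]
grip_width: 0.0609
grasp_force: 0.0
time_s: 8.97
tool_pos: [0.5271, -0.0434, 0.0321]
tool_rot: [179.9, -0.1, 47.0]
force: [0.1, -1.1, -0.1]
grip_width: 0.0357
grasp_force: 0.0
```

```bash
python3 -m creep '[{"wx":0,"wy":0,"wz":0,"tx":0,"ty":0,"tz":0,"gripper":-1},{"wx":0,"wy":0,"wz":0,"tx":0,"ty":0,"tz":0,"gripper":-1},{"wx":0,"wy":0,"wz":0,"tx":0,"ty":0,"tz":0,"gripper":-1},{"wx":0,"wy":0,"wz":0,"tx":0,"ty":0,"tz":0,"gripper":-1},{"wx":0,"wy":0,"wz":0,"tx":0,"ty":0,"tz":-10,"gripper":-1}]';python3 -m creep '[{"wx":0,"wy":0,"wz":0,"tx":0,"ty":0,"tz":-30,"gripper":-1},{"wx":0,"wy":0,"wz":0,"tx":0,"ty":0,"tz":-60,"gripper":-1},{"wx":0,"wy":0,"wz":0,"tx":0,"ty":0,"tz":-90,"gripper":-1},{"wx":0,"wy":0,"wz":-7,"tx":-20,"ty":5,"tz":-100,"gripper":-1},{"wx":0,"wy":0,"wz":-14,"tx":-50,"ty":13,"tz":-100,"gripper":-1}]'
python3 - <<'E'
from plan import *
print(np.round(here(),4),delta(here(),(.4447,-.1995,.08,88.6)))
E
```

```text
time_s: 9.38
tool_pos: [0.5243, -0.0433, 0.0395]
tool_rot: [-179.8, 0.2, 47.0]
force: [-1.2, 0.5, -3.1]
grip_width: 0.0251
grasp_force: 40.0
time_s: 9.8
tool_pos: [0.5049, -0.0859, 0.1451]
tool_rot: [179.7, -0.2, 61.7]
force: [0.2, -0.4, -3.6]
grip_width: 0.0256
grasp_force: 40.0
[ 0.5049 -0.0859  0.1451 61.6882] {'tx': np.float64(-128.5), 'ty': np.float64(0.9), 'tz': np.float64(65.1), 'wz': np.float64(-26.9)}
```

```bash
python3 -m creep '[{"wx":0,"wy":0,"wz":-7,"tx":-35,"ty":0,"tz":5,"gripper":-1},{"wx":0,"wy":0,"wz":-14,"tx":-70,"ty":0,"tz":15,"gripper":-1},{"wx":0,"wy":0,"wz":-21,"tx":-105,"ty":1,"tz":30,"gripper":-1},{"wx":0,"wy":0,"wz":-27,"tx":-128,"ty":1,"tz":50,"gripper":-1},{"wx":0,"wy":0,"wz":-27,"tx":-128,"ty":1,"tz":60,"gripper":-1}]';python3 -m creep '[{"wx":0,"wy":0,"wz":0,"tx":0,"ty":0,"tz":0,"gripper":-1},{"wx":0,"wy":0,"wz":0,"tx":0,"ty":0,"tz":0,"gripper":-1},{"wx":0,"wy":0,"wz":0,"tx":0,"ty":0,"tz":0,"gripper":-1}]'
python3 - <<'E'
from plan import *
print(np.round(here(),4),delta(here(),(.4447,-.1995,.038,88.6)))
E
```

```text
time_s: 10.22
tool_pos: [0.4351, -0.2066, 0.0791]
tool_rot: [-179.7, 0.1, 87.9]
force: [-0.9, 0.6, -3.2]
grip_width: 0.0257
grasp_force: 40.0
time_s: 10.47
tool_pos: [0.4417, -0.2001, 0.0819]
tool_rot: [179.9, -0.0, 88.1]
force: [-0.2, -0.4, -2.8]
grip_width: 0.0258
grasp_force: 40.0
[ 4.41700e-01 -2.00100e-01  8.19000e-02  8.80669e+01] {'tx': np.float64(0.7), 'ty': np.float64(3.0), 'tz': np.float64(43.9), 'wz': np.float64(-0.5)}
```

```bash
python3 -m creep '[{"wx":0,"wy":0,"wz":0,"tx":0,"ty":0,"tz":0,"gripper":-1},{"wx":0,"wy":0,"wz":0,"tx":0,"ty":0,"tz":0,"gripper":-1},{"wx":0,"wy":0,"wz":0,"tx":0,"ty":0,"tz":0,"gripper":-1}]'
python3 - <<'E'
from plan import *
print(np.round(here(),4),delta(here(),(.4447,-.1995,.038,88.6)))
E
```

```text
time_s: 10.72
tool_pos: [0.4415, -0.2007, 0.0819]
tool_rot: [179.9, 0.0, 88.1]
force: [-0.2, -0.4, -3.4]
grip_width: 0.0257
grasp_force: 40.0
[ 4.41500e-01 -2.00700e-01  8.19000e-02  8.80738e+01] {'tx': np.float64(1.3), 'ty': np.float64(3.2), 'tz': np.float64(43.9), 'wz': np.float64(-0.5)}
```

```bash
python3 -m creep '[{"wx":0,"wy":0,"wz":-0.5,"tx":1.2,"ty":3.2,"tz":10,"gripper":-1},{"wx":0,"wy":0,"wz":-0.5,"tx":1.2,"ty":3.2,"tz":20,"gripper":-1},{"wx":0,"wy":0,"wz":-0.5,"tx":1.2,"ty":3.2,"tz":27,"gripper":-1},{"wx":0,"wy":0,"wz":-0.5,"tx":1.2,"ty":3.2,"tz":33,"gripper":-1}]';python3 -m creep '[{"wx":0,"wy":0,"wz":0,"tx":0,"ty":0,"tz":4,"gripper":-1},{"wx":0,"wy":0,"wz":0,"tx":0,"ty":0,"tz":8,"gripper":-1},{"wx":0,"wy":0,"wz":0,"tx":0,"ty":0,"tz":12,"gripper":-1},{"wx":0,"wy":0,"wz":0,"tx":0,"ty":0,"tz":12,"gripper":-1}]'
python3 - <<'E'
from plan import *
print(np.round(here(),4),delta(here(),(.4447,-.1995,.038,88.6)))
E
```

```text
time_s: 11.05
tool_pos: [0.443, -0.1997, 0.0466]
tool_rot: [-179.9, -0.0, 88.5]
force: [0.0, -0.1, -3.6]
grip_width: 0.0258
grasp_force: 40.0
time_s: 11.38
tool_pos: [0.4436, -0.2001, 0.0395]
tool_rot: [-179.9, -0.1, 88.5]
force: [-11.3, 4.5, 24.9]
grip_width: 0.0256
grasp_force: 40.0
[ 4.43600e-01 -2.00100e-01  3.95000e-02  8.84832e+01] {'tx': np.float64(0.7), 'ty': np.float64(1.0), 'tz': np.float64(1.5), 'wz': np.float64(-0.1)}
```

```bash
python3 -m creep '[{"wx":0,"wy":0,"wz":0,"tx":0,"ty":0,"tz":-2,"gripper":0.4},{"wx":0,"wy":0,"wz":0,"tx":0,"ty":0,"tz":-2,"gripper":0.4},{"wx":0,"wy":0,"wz":0,"tx":0,"ty":0,"tz":-2,"gripper":0.4},{"wx":0,"wy":0,"wz":0,"tx":0,"ty":0,"tz":-10,"gripper":0.4},{"wx":0,"wy":0,"wz":0,"tx":0,"ty":0,"tz":-45,"gripper":0.4}]';python3 -m creep '[{"wx":0,"wy":0,"wz":0,"tx":0,"ty":0,"tz":-40,"gripper":0.4},{"wx":0,"wy":0,"wz":0,"tx":20,"ty":15,"tz":-70,"gripper":0.4},{"wx":0,"wy":0,"wz":0,"tx":45,"ty":35,"tz":-95,"gripper":0.4},{"wx":0,"wy":0,"wz":0,"tx":70,"ty":55,"tz":-120,"gripper":0.4},{"wx":0,"wy":0,"wz":-1.5,"tx":95,"ty":75,"tz":-145,"gripper":0.4}]';python3 -m creep '[{"wx":0,"wy":0,"wz":0,"tx":22,"ty":12,"tz":-25,"gripper":0.4},{"wx":0,"wy":0,"wz":0,"tx":22,"ty":12,"tz":-50,"gripper":0.4},{"wx":0,"wy":0,"wz":0,"tx":22,"ty":12,"tz":-75,"gripper":0.4},{"wx":0,"wy":0,"wz":0,"tx":22,"ty":12,"tz":-75,"gripper":0.4},{"wx":0,"wy":0,"wz":0,"tx":22,"ty":12,"tz":-75,"gripper":0.4}]'
python3 - <<'E'
from plan import *
o=look('BCDE'); h=here(); print(np.round(h,4))
for n,g in dict(B=0,C=90,D=-90,E=0).items(): print(n,delta(h,(*o[n][0],.03,o[n][1]+g)))
im,W=cloud('scene'); P=W.reshape(-1,3); P=P[np.isfinite(P).all(1)]
p=P[(np.hypot(P[:,0]-.445,P[:,1]+.2)<.02)&(P[:,2]>.05)]; print('seated head',p.mean(0),np.percentile(p[:,2],[50,95]))
E
```

```text
time_s: 11.8
tool_pos: [0.4399, -0.1986, 0.0772]
tool_rot: [-179.4, -0.2, 88.5]
force: [-0.8, 0.8, -0.5]
grip_width: 0.0511
grasp_force: 0.0
time_s: 12.22
tool_pos: [0.5221, -0.1062, 0.2284]
tool_rot: [179.9, 0.0, 90.0]
force: [1.7, 0.1, -0.0]
grip_width: 0.0609
grasp_force: 0.0
time_s: 12.63
tool_pos: [0.5342, -0.0852, 0.303]
tool_rot: [179.8, 0.0, 90.0]
force: [0.5, -0.9, -0.6]
grip_width: 0.061
grasp_force: 0.0
B [0.4282 0.0552] 148.3 [np.float64(0.0), np.float64(0.94)] (707, 913) head a 58.3
C [0.5428 0.0636] 56.7 [np.float64(0.0), np.float64(0.73)] (699, 925) head a 56.7
D [ 0.4288 -0.059 ] 168.6 [np.float64(0.0), np.float64(0.76)] (549, 699) head a 78.7
E [0.6314 0.0258] 159.0 [np.float64(0.0), np.float64(0.84)] (648, 833) head a 68.8
[ 5.33300e-01 -8.53000e-02  3.01400e-01  8.99834e+01]
B {'tx': np.float64(140.5), 'ty': np.float64(-105.2), 'tz': np.float64(271.4), 'wz': np.float64(-58.3)}
C {'tx': np.float64(148.9), 'ty': np.float64(9.4), 'tz': np.float64(271.4), 'wz': np.float64(-56.7)}
D {'tx': np.float64(26.3), 'ty': np.float64(-104.5), 'tz': np.float64(271.4), 'wz': np.float64(11.4)}
E {'tx': np.float64(111.1), 'ty': np.float64(98.0), 'tz': np.float64(271.4), 'wz': np.float64(-69.0)}
seated head [ 0.44934876 -0.20108495  0.06660083] [0.06978996 0.07282538]
```

A is seated, with its head top at 72 mm. Next, D to p2.

```bash
python3 -m creep '[{"wx":0,"wy":0,"wz":4,"tx":8,"ty":-30,"tz":20,"gripper":0.4},{"wx":0,"wy":0,"wz":8,"tx":17,"ty":-60,"tz":45,"gripper":0.4},{"wx":0,"wy":0,"wz":11.4,"tx":26,"ty":-90,"tz":75,"gripper":0.4},{"wx":0,"wy":0,"wz":11.4,"tx":26,"ty":-104.5,"tz":110,"gripper":0.4},{"wx":0,"wy":0,"wz":11.4,"tx":26,"ty":-104.5,"tz":150,"gripper":0.4}]';python3 -m creep '[{"wx":0,"wy":0,"wz":0,"tx":0,"ty":0,"tz":30,"gripper":0.4},{"wx":0,"wy":0,"wz":0,"tx":0,"ty":0,"tz":30,"gripper":0.4},{"wx":0,"wy":0,"wz":0,"tx":0,"ty":0,"tz":30,"gripper":0.4},{"wx":0,"wy":0,"wz":0,"tx":0,"ty":0,"tz":30,"gripper":0.4}]'
python3 - <<'E'
from plan import *
print(np.round(here(),4),delta(here(),(.4288,-.059,.031,78.7)))
E
```

```text
time_s: 13.15
tool_pos: [0.4256, -0.059, 0.1496]
tool_rot: [-180.0, 0.0, 78.6]
force: [2.0, -0.2, -0.4]
grip_width: 0.0613
grasp_force: 0.0
time_s: 13.48
tool_pos: [0.4297, -0.0593, 0.1224]
tool_rot: [179.9, -0.0, 78.6]
force: [0.7, -0.0, 0.7]
grip_width: 0.0611
grasp_force: 0.0
[ 4.29700e-01 -5.93000e-02  1.22400e-01  7.85825e+01] {'tx': np.float64(0.1), 'ty': np.float64(-1.0), 'tz': np.float64(91.4), 'wz': np.float64(-0.1)}
```

```bash
python3 -m creep '[{"wx":0,"wy":0,"wz":0,"tx":0,"ty":-1,"tz":35,"gripper":0.4},{"wx":0,"wy":0,"wz":0,"tx":0,"ty":-1,"tz":65,"gripper":0.4},{"wx":0,"wy":0,"wz":0,"tx":0,"ty":-1,"tz":83,"gripper":0.2},{"wx":0,"wy":0,"wz":0,"tx":0,"ty":-1,"tz":91,"gripper":-0.2},{"wx":0,"wy":0,"wz":0,"tx":0,"ty":-1,"tz":91,"gripper":-1}]';python3 -m creep '[{"wx":0,"wy":0,"wz":0,"tx":0,"ty":0,"tz":0,"gripper":-1},{"wx":0,"wy":0,"wz":0,"tx":0,"ty":0,"tz":0,"gripper":-1},{"wx":0,"wy":0,"wz":0,"tx":0,"ty":0,"tz":0,"gripper":-1},{"wx":0,"wy":0,"wz":0,"tx":0,"ty":0,"tz":0,"gripper":-1},{"wx":0,"wy":0,"wz":0,"tx":0,"ty":0,"tz":0,"gripper":-1}]';python3 -m creep '[{"wx":0,"wy":0,"wz":0,"tx":0,"ty":0,"tz":0,"gripper":-1},{"wx":0,"wy":0,"wz":0,"tx":0,"ty":0,"tz":-25,"gripper":-1},{"wx":0,"wy":0,"wz":0,"tx":0,"ty":0,"tz":-60,"gripper":-1},{"wx":0,"wy":0,"wz":0,"tx":0,"ty":0,"tz":-95,"gripper":-1},{"wx":0,"wy":0,"wz":0,"tx":0,"ty":0,"tz":-115,"gripper":-1}]'
python3 - <<'E'
from plan import *
h=(.4288,-.059,.146,78.6)
print(np.round(here(),4),delta(h,(.6123,-.2891,.146,88.5)))
E
```

```text
time_s: 13.9
tool_pos: [0.4282, -0.059, 0.0303]
tool_rot: [-180.0, 0.0, 78.6]
force: [0.6, 0.9, 0.6]
grip_width: 0.048
grasp_force: 0.0
time_s: 14.32
tool_pos: [0.4293, -0.0591, 0.0318]
tool_rot: [179.8, -0.0, 78.6]
force: [-0.6, 0.3, 7.1]
grip_width: 0.0259
grasp_force: 40.0
time_s: 14.73
tool_pos: [0.4291, -0.0591, 0.1487]
tool_rot: [179.8, -0.0, 78.6]
force: [0.8, 0.3, -1.2]
grip_width: 0.0258
grasp_force: 40.0
[ 4.29100e-01 -5.91000e-02  1.48700e-01  7.85934e+01] {'tx': np.float64(-189.3), 'ty': np.float64(225.4), 'tz': np.float64(-0.0), 'wz': -9.9}
```

```bash
python3 -m creep '[{"wx":0,"wy":0,"wz":0,"tx":-20,"ty":24,"tz":0,"gripper":-1},{"wx":0,"wy":0,"wz":0,"tx":-45,"ty":53,"tz":0,"gripper":-1},{"wx":0,"wy":0,"wz":0,"tx":-70,"ty":83,"tz":0,"gripper":-1},{"wx":0,"wy":0,"wz":0,"tx":-95,"ty":113,"tz":0,"gripper":-1},{"wx":0,"wy":0,"wz":0,"tx":-120,"ty":143,"tz":0,"gripper":-1}]';python3 -m creep '[{"wx":0,"wy":0,"wz":-5,"tx":-25,"ty":30,"tz":10,"gripper":-1},{"wx":0,"wy":0,"wz":-10,"tx":-50,"ty":60,"tz":25,"gripper":-1},{"wx":0,"wy":0,"wz":-10,"tx":-69,"ty":82,"tz":45,"gripper":-1},{"wx":0,"wy":0,"wz":-10,"tx":-69,"ty":82,"tz":64,"gripper":-1},{"wx":0,"wy":0,"wz":-10,"tx":-69,"ty":82,"tz":64,"gripper":-1}]';python3 -m creep '[{"wx":0,"wy":0,"wz":0,"tx":0,"ty":0,"tz":0,"gripper":-1},{"wx":0,"wy":0,"wz":0,"tx":0,"ty":0,"tz":0,"gripper":-1},{"wx":0,"wy":0,"wz":0,"tx":0,"ty":0,"tz":0,"gripper":-1}]'
python3 - <<'E'
from plan import *
print(np.round(here(),4),delta(here(),(.6118,-.2891,.0365,88.5)))
E
```

```text
time_s: 15.15
tool_pos: [0.5449, -0.2062, 0.145]
tool_rot: [-180.0, 0.0, 78.6]
force: [-0.3, 0.8, -2.3]
grip_width: 0.0258
grasp_force: 40.0
time_s: 15.57
tool_pos: [0.6075, -0.2892, 0.0751]
tool_rot: [-179.4, -0.2, 88.5]
force: [-1.6, 1.8, -3.5]
grip_width: 0.026
grasp_force: 40.0
time_s: 15.82
tool_pos: [0.6121, -0.2877, 0.0833]
tool_rot: [179.8, 0.0, 88.7]
force: [-0.3, 0.5, -2.3]
grip_width: 0.0255
grasp_force: 40.0
[ 6.12100e-01 -2.87700e-01  8.33000e-02  8.86873e+01] {'tx': np.float64(-1.4), 'ty': np.float64(-0.2), 'tz': np.float64(46.8), 'wz': np.float64(0.2)}
```

```bash
python3 -m creep '[{"wx":0,"wy":0,"wz":0,"tx":-1.4,"ty":0,"tz":12,"gripper":-1},{"wx":0,"wy":0,"wz":0,"tx":-1.4,"ty":0,"tz":24,"gripper":-1},{"wx":0,"wy":0,"wz":0,"tx":-1.4,"ty":0,"tz":33,"gripper":-1},{"wx":0,"wy":0,"wz":0,"tx":-1.4,"ty":0,"tz":40,"gripper":-1}]';python3 -m creep '[{"wx":0,"wy":0,"wz":0,"tx":0,"ty":0,"tz":4,"gripper":-1},{"wx":0,"wy":0,"wz":0,"tx":0,"ty":0,"tz":6,"gripper":-1},{"wx":0,"wy":0,"wz":0,"tx":0,"ty":0,"tz":6,"gripper":-1}]'
```

```text
time_s: 16.15
tool_pos: [0.6107, -0.2895, 0.0398]
tool_rot: [-180.0, -0.0, 88.6]
force: [-1.3, 1.2, 24.9]
grip_width: 0.026
grasp_force: 40.0
time_s: 16.4
tool_pos: [0.6107, -0.2895, 0.0395]
tool_rot: [-179.9, -0.1, 88.6]
force: [-10.6, 5.9, 22.4]
grip_width: 0.026
grasp_force: 40.0
```

```bash
python3 -m creep '[{"wx":0,"wy":0,"wz":0,"tx":0,"ty":0,"tz":-2,"gripper":0.4},{"wx":0,"wy":0,"wz":0,"tx":0,"ty":0,"tz":-2,"gripper":0.4},{"wx":0,"wy":0,"wz":0,"tx":0,"ty":0,"tz":-2,"gripper":0.4},{"wx":0,"wy":0,"wz":0,"tx":0,"ty":0,"tz":-10,"gripper":0.4},{"wx":0,"wy":0,"wz":0,"tx":0,"ty":0,"tz":-45,"gripper":0.4}]';python3 -m creep '[{"wx":0,"wy":0,"wz":0,"tx":5,"ty":0,"tz":-35,"gripper":0.4},{"wx":0,"wy":0,"wz":0,"tx":30,"ty":-10,"tz":-65,"gripper":0.4},{"wx":0,"wy":0,"wz":0,"tx":60,"ty":-25,"tz":-90,"gripper":0.4},{"wx":0,"wy":0,"wz":0,"tx":90,"ty":-40,"tz":-112,"gripper":0.4},{"wx":0,"wy":0,"wz":-1.5,"tx":120,"ty":-55,"tz":-135,"gripper":0.4}]';python3 -m creep '[{"wx":0,"wy":0,"wz":0,"tx":27,"ty":-8,"tz":-25,"gripper":0.4},{"wx":0,"wy":0,"wz":0,"tx":57,"ty":-17,"tz":-50,"gripper":0.4},{"wx":0,"wy":0,"wz":0,"tx":85,"ty":-26,"tz":-80,"gripper":0.4},{"wx":0,"wy":0,"wz":0,"tx":85,"ty":-26,"tz":-85,"gripper":0.4},{"wx":0,"wy":0,"wz":0,"tx":85,"ty":-26,"tz":-85,"gripper":0.4}]'
cat > v.py <<'E'
from plan import *
import sys
o=look(sys.argv[1]); h=here(); print(np.round(h,4))
for n,g in dict(B=0,C=90,D=-90,E=0).items():
    if n in o: print(n,delta(h,(*o[n][0],.031,o[n][1]+g)))
E
python3 -m creep '[{"wx":0,"wy":0,"wz":0,"tx":0,"ty":0,"tz":0,"gripper":0.4},{"wx":0,"wy":0,"wz":0,"tx":0,"ty":0,"tz":0,"gripper":0.4}]'
python3 v.py BCE
```

```text
time_s: 16.82
tool_pos: [0.6066, -0.288, 0.0738]
tool_rot: [-179.3, -0.2, 88.6]
force: [-0.1, 0.1, -0.5]
grip_width: 0.0517
grasp_force: 0.0
time_s: 17.23
tool_pos: [0.5582, -0.1678, 0.2164]
tool_rot: [180.0, 0.0, 90.1]
force: [0.6, 0.9, -0.2]
grip_width: 0.0607
grasp_force: 0.0
time_s: 17.65
tool_pos: [0.5341, -0.0821, 0.3035]
tool_rot: [179.7, 0.0, 90.3]
force: [0.4, -1.8, -0.8]
grip_width: 0.0607
grasp_force: 0.0
time_s: 17.82
tool_pos: [0.5322, -0.0855, 0.2986]
tool_rot: [-179.9, 0.0, 90.0]
force: [-0.2, -0.8, 0.3]
grip_width: 0.0608
grasp_force: 0.0
B [0.4281 0.0552] 148.2 [np.float64(0.0), np.float64(0.83)] (724, 917) head a 58.1
C [0.5428 0.0636] 56.6 [np.float64(0.0), np.float64(0.74)] (719, 941) head a 56.9
E [0.6315 0.0258] 158.9 [np.float64(0.0), np.float64(0.9)] (680, 850) head a 68.8
[ 5.32200e-01 -8.55000e-02  2.98400e-01  8.99524e+01]
B {'tx': np.float64(140.6), 'ty': np.float64(-104.2), 'tz': np.float64(267.4), 'wz': np.float64(-58.2)}
C {'tx': np.float64(149.1), 'ty': np.float64(10.5), 'tz': np.float64(267.4), 'wz': np.float64(-56.6)}
E {'tx': np.float64(111.4), 'ty': np.float64(99.2), 'tz': np.float64(267.4), 'wz': np.float64(-68.9)}
```

D is seated. E next, to p1.

```bash
python3 -m creep '[{"wx":0,"wy":0,"wz":-7,"tx":22,"ty":20,"tz":15,"gripper":0.4},{"wx":0,"wy":0,"wz":-14,"tx":45,"ty":40,"tz":30,"gripper":0.4},{"wx":0,"wy":0,"wz":-21,"tx":68,"ty":60,"tz":50,"gripper":0.4},{"wx":0,"wy":0,"wz":-28,"tx":90,"ty":80,"tz":70,"gripper":0.4},{"wx":0,"wy":0,"wz":-35,"tx":111.5,"ty":99,"tz":90,"gripper":0.4}]';python3 -m creep '[{"wx":0,"wy":0,"wz":-7,"tx":0,"ty":0,"tz":20,"gripper":0.4},{"wx":0,"wy":0,"wz":-14,"tx":0,"ty":0,"tz":40,"gripper":0.4},{"wx":0,"wy":0,"wz":-21,"tx":0,"ty":0,"tz":60,"gripper":0.4},{"wx":0,"wy":0,"wz":-28,"tx":0,"ty":0,"tz":80,"gripper":0.4},{"wx":0,"wy":0,"wz":-34,"tx":0,"ty":0,"tz":85,"gripper":0.4}]';python3 -m creep '[{"wx":0,"wy":0,"wz":0,"tx":0,"ty":0,"tz":0,"gripper":0.4},{"wx":0,"wy":0,"wz":0,"tx":0,"ty":0,"tz":0,"gripper":0.4},{"wx":0,"wy":0,"wz":0,"tx":0,"ty":0,"tz":0,"gripper":0.4}]'
python3 - <<'E'
from plan import *
print(np.round(here(),4),delta(here(),(.6315,.0258,.031,158.9)))
E
```

```text
time_s: 18.28
tool_pos: [0.6321, 0.0275, 0.2074]
tool_rot: [-179.9, -0.1, 125.3]
force: [-0.2, -0.7, -0.3]
grip_width: 0.0609
grasp_force: 0.0
time_s: 18.7
tool_pos: [0.6286, 0.026, 0.1191]
tool_rot: [-179.8, -0.5, 159.3]
force: [-0.6, -0.2, 0.9]
grip_width: 0.0608
grasp_force: 0.0
time_s: 18.95
tool_pos: [0.632, 0.027, 0.1252]
tool_rot: [-180.0, 0.0, 158.9]
force: [0.0, -0.3, 0.6]
grip_width: 0.0608
grasp_force: 0.0
[6.320000e-01 2.700000e-02 1.252000e-01 1.588786e+02] {'tx': np.float64(0.0), 'ty': np.float64(-1.3), 'tz': np.float64(94.2), 'wz': np.float64(-0.0)}
```

```bash
python3 -m creep '[{"wx":0,"wy":0,"wz":0,"tx":0,"ty":-1.3,"tz":35,"gripper":0.4},{"wx":0,"wy":0,"wz":0,"tx":0,"ty":-1.3,"tz":65,"gripper":0.4},{"wx":0,"wy":0,"wz":0,"tx":0,"ty":-1.3,"tz":85,"gripper":0.2},{"wx":0,"wy":0,"wz":0,"tx":0,"ty":-1.3,"tz":94,"gripper":-0.2},{"wx":0,"wy":0,"wz":0,"tx":0,"ty":-1.3,"tz":94,"gripper":-1}]';python3 -m creep '[{"wx":0,"wy":0,"wz":0,"tx":0,"ty":0,"tz":0,"gripper":-1},{"wx":0,"wy":0,"wz":0,"tx":0,"ty":0,"tz":0,"gripper":-1},{"wx":0,"wy":0,"wz":0,"tx":0,"ty":0,"tz":0,"gripper":-1},{"wx":0,"wy":0,"wz":0,"tx":0,"ty":0,"tz":0,"gripper":-1},{"wx":0,"wy":0,"wz":0,"tx":0,"ty":0,"tz":0,"gripper":-1}]';python3 -m creep '[{"wx":0,"wy":0,"wz":0,"tx":0,"ty":0,"tz":0,"gripper":-1},{"wx":0,"wy":0,"wz":0,"tx":0,"ty":0,"tz":-25,"gripper":-1},{"wx":0,"wy":0,"wz":0,"tx":0,"ty":0,"tz":-60,"gripper":-1},{"wx":0,"wy":0,"wz":0,"tx":0,"ty":0,"tz":-95,"gripper":-1},{"wx":0,"wy":0,"wz":0,"tx":0,"ty":0,"tz":-119,"gripper":-1}]'
python3 - <<'E'
from plan import *
h=(.6315,.0258,.15,158.9)
print(np.round(here(),4),delta(h,(.5269,-.2868,.15,88.5)))
E
```

```text
time_s: 19.37
tool_pos: [0.6299, 0.0263, 0.0295]
tool_rot: [-179.9, -0.2, 159.0]
force: [-0.0, 1.4, -0.2]
grip_width: 0.0486
grasp_force: 0.0
time_s: 19.78
tool_pos: [0.6327, 0.0264, 0.0333]
tool_rot: [179.9, 0.2, 159.1]
force: [-1.2, -0.5, 5.5]
grip_width: 0.0254
grasp_force: 40.0
time_s: 20.2
tool_pos: [0.6317, 0.0269, 0.153]
tool_rot: [179.9, 0.1, 159.1]
force: [1.2, -0.3, -2.4]
grip_width: 0.0256
grasp_force: 40.0
[6.317000e-01 2.690000e-02 1.530000e-01 1.591036e+02] {'tx': np.float64(-14.9), 'ty': np.float64(-329.3), 'tz': np.float64(-0.0), 'wz': 70.4}
```

```bash
python3 -m creep '[{"wx":0,"wy":0,"wz":7,"tx":-1.5,"ty":-34,"tz":0,"gripper":-1},{"wx":0,"wy":0,"wz":14,"tx":-3,"ty":-69,"tz":0,"gripper":-1},{"wx":0,"wy":0,"wz":21,"tx":-5,"ty":-104,"tz":0,"gripper":-1},{"wx":0,"wy":0,"wz":28,"tx":-6.5,"ty":-140,"tz":0,"gripper":-1},{"wx":0,"wy":0,"wz":35,"tx":-8,"ty":-175,"tz":0,"gripper":-1}]';python3 -m creep '[{"wx":0,"wy":0,"wz":7,"tx":-20,"ty":-26,"tz":0,"gripper":-1},{"wx":0,"wy":0,"wz":14,"tx":-42,"ty":-55,"tz":0,"gripper":-1},{"wx":0,"wy":0,"wz":21,"tx":-64,"ty":-83,"tz":0,"gripper":-1},{"wx":0,"wy":0,"wz":28,"tx":-83,"ty":-108,"tz":10,"gripper":-1},{"wx":0,"wy":0,"wz":35.4,"tx":-94,"ty":-122.5,"tz":30,"gripper":-1}]';python3 -m creep '[{"wx":0,"wy":0,"wz":0,"tx":0,"ty":0,"tz":20,"gripper":-1},{"wx":0,"wy":0,"wz":0,"tx":0,"ty":0,"tz":35,"gripper":-1},{"wx":0,"wy":0,"wz":0,"tx":0,"ty":0,"tz":35,"gripper":-1},{"wx":0,"wy":0,"wz":0,"tx":0,"ty":0,"tz":35,"gripper":-1},{"wx":0,"wy":0,"wz":0,"tx":0,"ty":0,"tz":35,"gripper":-1}]'
python3 - <<'E'
from plan import *
print(np.round(here(),4),delta(here(),(.5269,-.2868,.0395,88.6)))
E
```

```text
time_s: 20.62
tool_pos: [0.5748, -0.1411, 0.1497]
tool_rot: [-180.0, -0.0, 123.8]
force: [0.3, -0.4, -4.5]
grip_width: 0.0255
grasp_force: 40.0
time_s: 21.03
tool_pos: [0.5265, -0.292, 0.1223]
tool_rot: [179.8, 0.3, 88.3]
force: [0.3, -1.5, -3.5]
grip_width: 0.0255
grasp_force: 40.0
time_s: 21.45
tool_pos: [0.5282, -0.286, 0.086]
tool_rot: [179.9, 0.0, 89.0]
force: [1.1, -0.8, -2.5]
grip_width: 0.0258
grasp_force: 40.0
[ 5.2820e-01 -2.8600e-01  8.6000e-02  8.8985e+01] {'tx': np.float64(-0.8), 'ty': np.float64(-1.2), 'tz': np.float64(46.5), 'wz': np.float64(0.4)}
```

```bash
python3 -m creep '[{"wx":0,"wy":0,"wz":0.4,"tx":-0.8,"ty":-1.2,"tz":12,"gripper":-1},{"wx":0,"wy":0,"wz":0.4,"tx":-0.8,"ty":-1.2,"tz":24,"gripper":-1},{"wx":0,"wy":0,"wz":0.4,"tx":-0.8,"ty":-1.2,"tz":34,"gripper":-1},{"wx":0,"wy":0,"wz":0.4,"tx":-0.8,"ty":-1.2,"tz":42,"gripper":-1}]';python3 -m creep '[{"wx":0,"wy":0,"wz":0,"tx":0,"ty":0,"tz":4,"gripper":-1},{"wx":0,"wy":0,"wz":0,"tx":0,"ty":0,"tz":6,"gripper":-1},{"wx":0,"wy":0,"wz":0,"tx":0,"ty":0,"tz":6,"gripper":-1}]'
```

```text
time_s: 21.78
tool_pos: [0.5258, -0.2865, 0.0416]
tool_rot: [-179.9, -0.0, 88.6]
force: [-0.3, -1.0, -2.7]
grip_width: 0.0257
grasp_force: 40.0
time_s: 22.03
tool_pos: [0.5257, -0.2865, 0.0408]
tool_rot: [-179.9, -0.1, 88.5]
force: [-10.6, 5.1, 24.0]
grip_width: 0.0257
grasp_force: 40.0
```

```bash
python3 -m creep '[{"wx":0,"wy":0,"wz":0,"tx":0,"ty":0,"tz":-2,"gripper":0.4},{"wx":0,"wy":0,"wz":0,"tx":0,"ty":0,"tz":-2,"gripper":0.4},{"wx":0,"wy":0,"wz":0,"tx":0,"ty":0,"tz":-2,"gripper":0.4},{"wx":0,"wy":0,"wz":0,"tx":0,"ty":0,"tz":-10,"gripper":0.4},{"wx":0,"wy":0,"wz":0,"tx":0,"ty":0,"tz":-45,"gripper":0.4}]';python3 -m creep '[{"wx":0,"wy":0,"wz":0,"tx":5,"ty":0,"tz":-35,"gripper":0.4},{"wx":0,"wy":0,"wz":0,"tx":30,"ty":0,"tz":-65,"gripper":0.4},{"wx":0,"wy":0,"wz":0,"tx":60,"ty":0,"tz":-90,"gripper":0.4},{"wx":0,"wy":0,"wz":0,"tx":90,"ty":0,"tz":-112,"gripper":0.4},{"wx":0,"wy":0,"wz":-1.5,"tx":120,"ty":2,"tz":-135,"gripper":0.4}]';python3 -m creep '[{"wx":0,"wy":0,"wz":0,"tx":27,"ty":0,"tz":-25,"gripper":0.4},{"wx":0,"wy":0,"wz":0,"tx":57,"ty":1,"tz":-50,"gripper":0.4},{"wx":0,"wy":0,"wz":0,"tx":85,"ty":2,"tz":-80,"gripper":0.4},{"wx":0,"wy":0,"wz":0,"tx":85,"ty":2,"tz":-85,"gripper":0.4},{"wx":0,"wy":0,"wz":0,"tx":85,"ty":2,"tz":-85,"gripper":0.4}]'
python3 -m creep '[{"wx":0,"wy":0,"wz":0,"tx":0,"ty":0,"tz":0,"gripper":0.4},{"wx":0,"wy":0,"wz":0,"tx":0,"ty":0,"tz":0,"gripper":0.4}]'
python3 v.py BC
```

```text
time_s: 22.45
tool_pos: [0.5222, -0.2849, 0.0769]
tool_rot: [-179.4, -0.2, 88.5]
force: [-0.1, 0.1, -0.6]
grip_width: 0.0515
grasp_force: 0.0
time_s: 22.87
tool_pos: [0.531, -0.1662, 0.2188]
tool_rot: [180.0, 0.0, 90.0]
force: [1.3, 0.1, -0.6]
grip_width: 0.0607
grasp_force: 0.0
time_s: 23.28
tool_pos: [0.5349, -0.0801, 0.3053]
tool_rot: [179.7, 0.0, 90.3]
force: [-1.2, -0.8, -0.6]
grip_width: 0.0608
grasp_force: 0.0
time_s: 23.45
tool_pos: [0.5325, -0.0836, 0.3008]
tool_rot: [-179.9, 0.0, 89.9]
force: [0.1, 0.4, 0.1]
grip_width: 0.0611
grasp_force: 0.0
B [0.4282 0.0552] 148.1 [np.float64(0.0), np.float64(0.92)] (713, 913) head a 57.9
C [0.5428 0.0636] 56.6 [np.float64(0.0), np.float64(0.75)] (699, 938) head a 56.8
[ 5.32400e-01 -8.36000e-02  3.00600e-01  8.98929e+01]
B {'tx': np.float64(138.7), 'ty': np.float64(-104.5), 'tz': np.float64(269.6), 'wz': np.float64(-58.2)}
C {'tx': np.float64(147.3), 'ty': np.float64(10.1), 'tz': np.float64(269.6), 'wz': np.float64(-56.7)}
```

E is seated. C next, to p4.

```bash
python3 -m creep '[{"wx":0,"wy":0,"wz":-7,"tx":30,"ty":2,"tz":15,"gripper":0.4},{"wx":0,"wy":0,"wz":-14,"tx":60,"ty":4,"tz":30,"gripper":0.4},{"wx":0,"wy":0,"wz":-21,"tx":90,"ty":6,"tz":50,"gripper":0.4},{"wx":0,"wy":0,"wz":-28,"tx":120,"ty":8,"tz":70,"gripper":0.4},{"wx":0,"wy":0,"wz":-35,"tx":147,"ty":10,"tz":90,"gripper":0.4}]';python3 -m creep '[{"wx":0,"wy":0,"wz":-7,"tx":0,"ty":0,"tz":25,"gripper":0.4},{"wx":0,"wy":0,"wz":-14,"tx":0,"ty":0,"tz":50,"gripper":0.4},{"wx":0,"wy":0,"wz":-21.7,"tx":0,"ty":0,"tz":75,"gripper":0.4},{"wx":0,"wy":0,"wz":-21.7,"tx":0,"ty":0,"tz":85,"gripper":0.4},{"wx":0,"wy":0,"wz":-21.7,"tx":0,"ty":0,"tz":85,"gripper":0.4}]';python3 -m creep '[{"wx":0,"wy":0,"wz":0,"tx":0,"ty":0,"tz":0,"gripper":0.4},{"wx":0,"wy":0,"wz":0,"tx":0,"ty":0,"tz":0,"gripper":0.4},{"wx":0,"wy":0,"wz":0,"tx":0,"ty":0,"tz":0,"gripper":0.4}]'
python3 - <<'E'
from plan import *
print(np.round(here(),4),delta(here(),(.5428,.0636,.031,146.6)))
h=(.5428,.0636,.15,146.6); m=(.536,-.075,.15,111.6); e=(.5292,-.2018,.15,88.5)
print(delta(h,m),delta(m,e))
E
```

```text
time_s: 23.92
tool_pos: [0.5425, 0.0654, 0.2101]
tool_rot: [-179.9, -0.1, 125.3]
force: [1.6, 0.2, 0.8]
grip_width: 0.0603
grasp_force: 0.0
time_s: 24.33
tool_pos: [0.5405, 0.0634, 0.1234]
tool_rot: [-179.7, -0.3, 146.5]
force: [0.7, -0.4, -0.8]
grip_width: 0.0609
grasp_force: 0.0
time_s: 24.58
tool_pos: [0.5445, 0.0648, 0.129]
tool_rot: [179.9, 0.1, 146.6]
force: [-0.3, 0.2, 0.7]
grip_width: 0.0608
grasp_force: 0.0
[5.445000e-01 6.480000e-02 1.290000e-01 1.466272e+02] {'tx': np.float64(0.7), 'ty': np.float64(-1.9), 'tz': np.float64(98.0), 'wz': np.float64(0.0)}
{'tx': np.float64(-70.6), 'ty': np.float64(-119.5), 'tz': np.float64(-0.0), 'wz': 35.0} {'tx': np.float64(-115.4), 'ty': np.float64(-53.0), 'tz': np.float64(-0.0), 'wz': 23.1}
```

```bash
python3 -m creep '[{"wx":0,"wy":0,"wz":0,"tx":0.7,"ty":-1.9,"tz":35,"gripper":0.4},{"wx":0,"wy":0,"wz":0,"tx":0.7,"ty":-1.9,"tz":68,"gripper":0.4},{"wx":0,"wy":0,"wz":0,"tx":0.7,"ty":-1.9,"tz":88,"gripper":0.2},{"wx":0,"wy":0,"wz":0,"tx":0.7,"ty":-1.9,"tz":98,"gripper":-0.2},{"wx":0,"wy":0,"wz":0,"tx":0.7,"ty":-1.9,"tz":98,"gripper":-1}]';python3 -m creep '[{"wx":0,"wy":0,"wz":0,"tx":0,"ty":0,"tz":0,"gripper":-1},{"wx":0,"wy":0,"wz":0,"tx":0,"ty":0,"tz":0,"gripper":-1},{"wx":0,"wy":0,"wz":0,"tx":0,"ty":0,"tz":0,"gripper":-1},{"wx":0,"wy":0,"wz":0,"tx":0,"ty":0,"tz":0,"gripper":-1},{"wx":0,"wy":0,"wz":0,"tx":0,"ty":0,"tz":0,"gripper":-1}]';python3 -m creep '[{"wx":0,"wy":0,"wz":0,"tx":0,"ty":0,"tz":0,"gripper":-1},{"wx":0,"wy":0,"wz":0,"tx":0,"ty":0,"tz":-25,"gripper":-1},{"wx":0,"wy":0,"wz":0,"tx":0,"ty":0,"tz":-60,"gripper":-1},{"wx":0,"wy":0,"wz":0,"tx":0,"ty":0,"tz":-95,"gripper":-1},{"wx":0,"wy":0,"wz":0,"tx":0,"ty":0,"tz":-119,"gripper":-1}]'
```

```text
time_s: 25.0
tool_pos: [0.5406, 0.0636, 0.028]
tool_rot: [-179.9, -0.1, 146.7]
force: [0.3, 1.0, -0.1]
grip_width: 0.0481
grasp_force: 0.0
time_s: 25.42
tool_pos: [0.5431, 0.064, 0.0311]
tool_rot: [179.9, 0.2, 146.7]
force: [0.2, -0.5, 6.7]
grip_width: 0.0255
grasp_force: 40.0
time_s: 25.83
tool_pos: [0.5421, 0.0638, 0.151]
tool_rot: [179.9, 0.1, 146.7]
force: [1.5, 0.2, -2.1]
grip_width: 0.0254
grasp_force: 40.0
```

```bash
python3 -m creep '[{"wx":0,"wy":0,"wz":7,"tx":-14,"ty":-24,"tz":0,"gripper":-1},{"wx":0,"wy":0,"wz":14,"tx":-28,"ty":-48,"tz":0,"gripper":-1},{"wx":0,"wy":0,"wz":21,"tx":-42,"ty":-72,"tz":0,"gripper":-1},{"wx":0,"wy":0,"wz":28,"tx":-56,"ty":-96,"tz":0,"gripper":-1},{"wx":0,"wy":0,"wz":35,"tx":-70.6,"ty":-119.5,"tz":0,"gripper":-1}]';python3 -m creep '[{"wx":0,"wy":0,"wz":7,"tx":-30,"ty":-14,"tz":0,"gripper":-1},{"wx":0,"wy":0,"wz":14,"tx":-60,"ty":-28,"tz":0,"gripper":-1},{"wx":0,"wy":0,"wz":21,"tx":-90,"ty":-41,"tz":0,"gripper":-1},{"wx":0,"wy":0,"wz":23.1,"tx":-115.4,"ty":-53,"tz":10,"gripper":-1},{"wx":0,"wy":0,"wz":23.1,"tx":-115.4,"ty":-53,"tz":35,"gripper":-1}]';python3 -m creep '[{"wx":0,"wy":0,"wz":0,"tx":0,"ty":0,"tz":20,"gripper":-1},{"wx":0,"wy":0,"wz":0,"tx":0,"ty":0,"tz":30,"gripper":-1},{"wx":0,"wy":0,"wz":0,"tx":0,"ty":0,"tz":30,"gripper":-1},{"wx":0,"wy":0,"wz":0,"tx":0,"ty":0,"tz":30,"gripper":-1},{"wx":0,"wy":0,"wz":0,"tx":0,"ty":0,"tz":30,"gripper":-1}]'
python3 - <<'E'
from plan import *
print(np.round(here(),4),delta(here(),(.5292,-.2018,.0395,88.6)))
E
```

```text
time_s: 26.25
tool_pos: [0.534, -0.0761, 0.1479]
tool_rot: [-179.9, -0.0, 111.4]
force: [0.1, 0.4, -2.3]
grip_width: 0.0255
grasp_force: 40.0
time_s: 26.67
tool_pos: [0.529, -0.2114, 0.1162]
tool_rot: [179.6, 0.4, 88.0]
force: [0.4, -1.4, -2.7]
grip_width: 0.0257
grasp_force: 40.0
time_s: 27.08
tool_pos: [0.5295, -0.2016, 0.0844]
tool_rot: [179.9, 0.0, 88.7]
force: [-0.2, -0.2, -2.0]
grip_width: 0.0256
grasp_force: 40.0
[ 5.29500e-01 -2.01600e-01  8.44000e-02  8.86924e+01] {'tx': np.float64(-0.3), 'ty': np.float64(-0.3), 'tz': np.float64(44.9), 'wz': np.float64(0.1)}
```

```bash
python3 -m creep '[{"wx":0,"wy":0,"wz":0,"tx":0,"ty":0,"tz":12,"gripper":-1},{"wx":0,"wy":0,"wz":0,"tx":0,"ty":0,"tz":24,"gripper":-1},{"wx":0,"wy":0,"wz":0,"tx":0,"ty":0,"tz":34,"gripper":-1},{"wx":0,"wy":0,"wz":0,"tx":0,"ty":0,"tz":41,"gripper":-1}]';python3 -m creep '[{"wx":0,"wy":0,"wz":0,"tx":0,"ty":0,"tz":4,"gripper":-1},{"wx":0,"wy":0,"wz":0,"tx":0,"ty":0,"tz":6,"gripper":-1},{"wx":0,"wy":0,"wz":0,"tx":0,"ty":0,"tz":6,"gripper":-1}]'
```

```text
time_s: 27.42
tool_pos: [0.528, -0.2014, 0.0406]
tool_rot: [-179.9, -0.0, 88.7]
force: [-0.1, -0.1, -3.0]
grip_width: 0.0257
grasp_force: 40.0
time_s: 27.67
tool_pos: [0.528, -0.2012, 0.039]
tool_rot: [-179.9, -0.1, 88.6]
force: [-11.1, 3.4, 21.4]
grip_width: 0.0255
grasp_force: 40.0
```

Seated. I'll return to the viewing pose for B.

```bash
python3 -m creep '[{"wx":0,"wy":0,"wz":0,"tx":0,"ty":0,"tz":-2,"gripper":0.4},{"wx":0,"wy":0,"wz":0,"tx":0,"ty":0,"tz":-2,"gripper":0.4},{"wx":0,"wy":0,"wz":0,"tx":0,"ty":0,"tz":-2,"gripper":0.4},{"wx":0,"wy":0,"wz":0,"tx":0,"ty":0,"tz":-10,"gripper":0.4},{"wx":0,"wy":0,"wz":0,"tx":0,"ty":0,"tz":-45,"gripper":0.4}]';python3 -m creep '[{"wx":0,"wy":0,"wz":0,"tx":5,"ty":0,"tz":-35,"gripper":0.4},{"wx":0,"wy":0,"wz":0,"tx":30,"ty":0,"tz":-65,"gripper":0.4},{"wx":0,"wy":0,"wz":0,"tx":60,"ty":0,"tz":-95,"gripper":0.4},{"wx":0,"wy":0,"wz":0,"tx":90,"ty":0,"tz":-122,"gripper":0.4},{"wx":0,"wy":0,"wz":-1.5,"tx":120,"ty":2,"tz":-150,"gripper":0.4}]';python3 -m creep '[{"wx":0,"wy":0,"wz":0,"tx":0,"ty":0,"tz":-35,"gripper":0.4},{"wx":0,"wy":0,"wz":0,"tx":0,"ty":0,"tz":-65,"gripper":0.4},{"wx":0,"wy":0,"wz":0,"tx":0,"ty":0,"tz":-65,"gripper":0.4},{"wx":0,"wy":0,"wz":0,"tx":0,"ty":0,"tz":-65,"gripper":0.4},{"wx":0,"wy":0,"wz":0,"tx":0,"ty":0,"tz":-65,"gripper":0.4}]'
python3 v.py B
```

```text
time_s: 28.08
tool_pos: [0.5242, -0.2003, 0.0763]
tool_rot: [-179.4, -0.2, 88.6]
force: [-0.8, 0.5, 0.2]
grip_width: 0.0512
grasp_force: 0.0
time_s: 28.5
tool_pos: [0.533, -0.0808, 0.2331]
tool_rot: [180.0, 0.0, 90.1]
force: [1.5, -0.4, -0.8]
grip_width: 0.0605
grasp_force: 0.0
time_s: 28.92
tool_pos: [0.5331, -0.082, 0.2958]
tool_rot: [-180.0, 0.0, 90.1]
force: [0.1, 0.8, -0.5]
grip_width: 0.0605
grasp_force: 0.0
B [0.4282 0.0552] 148.6 [np.float64(0.0), np.float64(0.87)] (725, 929) head a 58.4
[ 5.32800e-01 -8.20000e-02  2.95000e-01  9.01136e+01]
B {'tx': np.float64(137.4), 'ty': np.float64(-104.3), 'tz': np.float64(264.0), 'wz': np.float64(-58.5)}
```

```bash
python3 -m creep '[{"wx":0,"wy":0,"wz":-7,"tx":27,"ty":-20,"tz":15,"gripper":0.4},{"wx":0,"wy":0,"wz":-14,"tx":54,"ty":-41,"tz":30,"gripper":0.4},{"wx":0,"wy":0,"wz":-21,"tx":82,"ty":-62,"tz":50,"gripper":0.4},{"wx":0,"wy":0,"wz":-28,"tx":110,"ty":-83,"tz":65,"gripper":0.4},{"wx":0,"wy":0,"wz":-35,"tx":137,"ty":-104,"tz":80,"gripper":0.4}]';python3 -m creep '[{"wx":0,"wy":0,"wz":-7,"tx":0,"ty":0,"tz":25,"gripper":0.4},{"wx":0,"wy":0,"wz":-14,"tx":0,"ty":0,"tz":50,"gripper":0.4},{"wx":0,"wy":0,"wz":-21,"tx":0,"ty":0,"tz":75,"gripper":0.4},{"wx":0,"wy":0,"wz":-23.5,"tx":0,"ty":0,"tz":85,"gripper":0.4},{"wx":0,"wy":0,"wz":-23.5,"tx":0,"ty":0,"tz":85,"gripper":0.4}]';python3 -m creep '[{"wx":0,"wy":0,"wz":0,"tx":0,"ty":0,"tz":0,"gripper":0.4},{"wx":0,"wy":0,"wz":0,"tx":0,"ty":0,"tz":0,"gripper":0.4},{"wx":0,"wy":0,"wz":0,"tx":0,"ty":0,"tz":0,"gripper":0.4}]'
python3 - <<'E'
from plan import *
print(np.round(here(),4),delta(here(),(.4282,.0552,.031,148.4)))
h=(.4282,.0552,.15,148.4); m=(.515,-.065,.15,113.4); e=(.6142,-.2041,.15,88.5)
print(delta(h,m),delta(m,e))
E
```

```text
time_s: 29.38
tool_pos: [0.4267, 0.0557, 0.2136]
tool_rot: [-179.8, -0.1, 125.4]
force: [0.2, 0.2, 0.7]
grip_width: 0.0609
grasp_force: 0.0
time_s: 29.8
tool_pos: [0.4256, 0.0542, 0.1271]
tool_rot: [-179.7, -0.4, 148.7]
force: [-0.5, 0.3, -0.3]
grip_width: 0.0612
grasp_force: 0.0
time_s: 30.05
tool_pos: [0.4298, 0.0549, 0.1321]
tool_rot: [179.9, 0.1, 148.6]
force: [-0.6, -1.1, -0.9]
grip_width: 0.0605
grasp_force: 0.0
[4.298000e-01 5.490000e-02 1.321000e-01 1.485688e+02] {'tx': np.float64(1.5), 'ty': np.float64(-0.6), 'tz': np.float64(101.1), 'wz': np.float64(0.2)}
{'tx': np.float64(-136.9), 'ty': np.float64(-56.9), 'tz': np.float64(-0.0), 'wz': 35.0} {'tx': np.float64(-167.1), 'ty': np.float64(35.8), 'tz': np.float64(-0.0), 'wz': 24.9}
```

```bash
python3 -m creep '[{"wx":0,"wy":0,"wz":0,"tx":1.5,"ty":-0.6,"tz":35,"gripper":0.4},{"wx":0,"wy":0,"wz":0,"tx":1.5,"ty":-0.6,"tz":70,"gripper":0.4},{"wx":0,"wy":0,"wz":0,"tx":1.5,"ty":-0.6,"tz":91,"gripper":0.2},{"wx":0,"wy":0,"wz":0,"tx":1.5,"ty":-0.6,"tz":101,"gripper":-0.2},{"wx":0,"wy":0,"wz":0,"tx":1.5,"ty":-0.6,"tz":101,"gripper":-1}]';python3 -m creep '[{"wx":0,"wy":0,"wz":0,"tx":0,"ty":0,"tz":0,"gripper":-1},{"wx":0,"wy":0,"wz":0,"tx":0,"ty":0,"tz":0,"gripper":-1},{"wx":0,"wy":0,"wz":0,"tx":0,"ty":0,"tz":0,"gripper":-1},{"wx":0,"wy":0,"wz":0,"tx":0,"ty":0,"tz":0,"gripper":-1},{"wx":0,"wy":0,"wz":0,"tx":0,"ty":0,"tz":0,"gripper":-1}]';python3 -m creep '[{"wx":0,"wy":0,"wz":0,"tx":0,"ty":0,"tz":0,"gripper":-1},{"wx":0,"wy":0,"wz":0,"tx":0,"ty":0,"tz":-25,"gripper":-1},{"wx":0,"wy":0,"wz":0,"tx":0,"ty":0,"tz":-60,"gripper":-1},{"wx":0,"wy":0,"wz":0,"tx":0,"ty":0,"tz":-95,"gripper":-1},{"wx":0,"wy":0,"wz":0,"tx":0,"ty":0,"tz":-119,"gripper":-1}]'
```

```text
time_s: 30.47
tool_pos: [0.4263, 0.0549, 0.0289]
tool_rot: [-179.9, -0.1, 148.6]
force: [-0.3, -0.3, -0.3]
grip_width: 0.0479
grasp_force: 0.0
time_s: 30.88
tool_pos: [0.429, 0.0554, 0.0318]
tool_rot: [179.9, 0.1, 148.6]
force: [-0.9, 0.3, 6.9]
grip_width: 0.0257
grasp_force: 40.0
time_s: 31.3
tool_pos: [0.428, 0.0553, 0.152]
tool_rot: [179.9, 0.1, 148.6]
force: [1.8, -0.2, -2.4]
grip_width: 0.0257
grasp_force: 40.0
```

```bash
python3 -m creep '[{"wx":0,"wy":0,"wz":7,"tx":-27,"ty":-11,"tz":0,"gripper":-1},{"wx":0,"wy":0,"wz":14,"tx":-54,"ty":-22,"tz":0,"gripper":-1},{"wx":0,"wy":0,"wz":21,"tx":-81,"ty":-34,"tz":0,"gripper":-1},{"wx":0,"wy":0,"wz":28,"tx":-109,"ty":-45,"tz":0,"gripper":-1},{"wx":0,"wy":0,"wz":35,"tx":-136.9,"ty":-56.9,"tz":0,"gripper":-1}]';python3 -m creep '[{"wx":0,"wy":0,"wz":6,"tx":-35,"ty":7.5,"tz":0,"gripper":-1},{"wx":0,"wy":0,"wz":12,"tx":-70,"ty":15,"tz":0,"gripper":-1},{"wx":0,"wy":0,"wz":18,"tx":-105,"ty":22.5,"tz":0,"gripper":-1},{"wx":0,"wy":0,"wz":24.9,"tx":-140,"ty":30,"tz":0,"gripper":-1},{"wx":0,"wy":0,"wz":24.9,"tx":-167.1,"ty":35.8,"tz":15,"gripper":-1}]';python3 -m creep '[{"wx":0,"wy":0,"wz":0,"tx":0,"ty":0,"tz":30,"gripper":-1},{"wx":0,"wy":0,"wz":0,"tx":0,"ty":0,"tz":50,"gripper":-1},{"wx":0,"wy":0,"wz":0,"tx":0,"ty":0,"tz":50,"gripper":-1},{"wx":0,"wy":0,"wz":0,"tx":0,"ty":0,"tz":50,"gripper":-1},{"wx":0,"wy":0,"wz":0,"tx":0,"ty":0,"tz":50,"gripper":-1}]'
python3 - <<'E'
from plan import *
print(np.round(here(),4),delta(here(),(.6142,-.2041,.0395,88.6)))
E
```

```text
time_s: 31.72
tool_pos: [0.515, -0.0657, 0.149]
tool_rot: [-180.0, -0.0, 113.3]
force: [-0.2, -0.3, -2.7]
grip_width: 0.0256
grasp_force: 40.0
time_s: 32.13
tool_pos: [0.6173, -0.2069, 0.1368]
tool_rot: [179.7, 0.2, 88.4]
force: [0.7, -0.7, -2.3]
grip_width: 0.0261
grasp_force: 40.0
time_s: 32.55
tool_pos: [0.6153, -0.2032, 0.0855]
tool_rot: [179.9, 0.0, 88.8]
force: [0.5, 0.4, -1.9]
grip_width: 0.0258
grasp_force: 40.0
[ 6.1530e-01 -2.0320e-01  8.5500e-02  8.8773e+01] {'tx': np.float64(-1.0), 'ty': np.float64(-1.1), 'tz': np.float64(46.0), 'wz': np.float64(0.2)}
```

```bash
python3 -m creep '[{"wx":0,"wy":0,"wz":0,"tx":-1,"ty":-1,"tz":12,"gripper":-1},{"wx":0,"wy":0,"wz":0,"tx":-1,"ty":-1,"tz":24,"gripper":-1},{"wx":0,"wy":0,"wz":0,"tx":-1,"ty":-1,"tz":34,"gripper":-1},{"wx":0,"wy":0,"wz":0,"tx":-1,"ty":-1,"tz":42,"gripper":-1}]';python3 -m creep '[{"wx":0,"wy":0,"wz":0,"tx":0,"ty":0,"tz":4,"gripper":-1},{"wx":0,"wy":0,"wz":0,"tx":0,"ty":0,"tz":6,"gripper":-1},{"wx":0,"wy":0,"wz":0,"tx":0,"ty":0,"tz":6,"gripper":-1}]'
```

```text
time_s: 32.88
tool_pos: [0.6131, -0.204, 0.0409]
tool_rot: [-180.0, -0.0, 88.7]
force: [0.2, -0.1, -2.6]
grip_width: 0.0258
grasp_force: 40.0
time_s: 33.13
tool_pos: [0.613, -0.204, 0.0396]
tool_rot: [-179.9, -0.1, 88.7]
force: [-9.8, 4.3, 19.3]
grip_width: 0.0257
grasp_force: 40.0
```

```bash
python3 -m creep '[{"wx":0,"wy":0,"wz":0,"tx":0,"ty":0,"tz":-2,"gripper":0.4},{"wx":0,"wy":0,"wz":0,"tx":0,"ty":0,"tz":-2,"gripper":0.4},{"wx":0,"wy":0,"wz":0,"tx":0,"ty":0,"tz":-2,"gripper":0.4},{"wx":0,"wy":0,"wz":0,"tx":0,"ty":0,"tz":-10,"gripper":0.4},{"wx":0,"wy":0,"wz":0,"tx":0,"ty":0,"tz":-45,"gripper":0.4}]';python3 -m creep '[{"wx":0,"wy":0,"wz":0,"tx":0,"ty":0,"tz":-40,"gripper":0.4},{"wx":0,"wy":0,"wz":0,"tx":-20,"ty":-15,"tz":-70,"gripper":0.4},{"wx":0,"wy":0,"wz":0,"tx":-45,"ty":-35,"tz":-95,"gripper":0.4},{"wx":0,"wy":0,"wz":0,"tx":-75,"ty":-55,"tz":-115,"gripper":0.4},{"wx":0,"wy":0,"wz":-1.4,"tx":-100,"ty":-75,"tz":-140,"gripper":0.4}]';python3 -m creep '[{"wx":0,"wy":0,"wz":0,"tx":-17,"ty":-8,"tz":-30,"gripper":-1},{"wx":0,"wy":0,"wz":0,"tx":-17,"ty":-8,"tz":-60,"gripper":-1},{"wx":0,"wy":0,"wz":0,"tx":-17,"ty":-8,"tz":-75,"gripper":-1},{"wx":0,"wy":0,"wz":0,"tx":-17,"ty":-8,"tz":-75,"gripper":-1},{"wx":0,"wy":0,"wz":0,"tx":-17,"ty":-8,"tz":-75,"gripper":-1}]'
python3 - <<'E'
from plan import *
im,W=cloud('wrist'); P=W.reshape(-1,3); P=P[np.isfinite(P).all(1)]; cv2.imwrite('pics/w3.png',cv2.resize(im[...,::-1],(480,360)))
for i,p in enumerate(PK):
    Q=P[(np.hypot(*(P[:,:2]-p[:2]).T)<.024)&(P[:,2]>.055)]
    if len(Q): print(i,np.round(Q.mean(0)-[*p[:2],.072],4),len(Q),cv2.minAreaRect((Q[Q[:,2]>.066][:,:2]*1000).astype(np.float32)))
E
python3 wheel.py
```

```text
time_s: 33.55
tool_pos: [0.6091, -0.2029, 0.0754]
tool_rot: [-179.3, -0.2, 88.8]
force: [-1.0, 0.8, -0.5]
grip_width: 0.0513
grasp_force: 0.0
time_s: 33.97
tool_pos: [0.535, -0.3042, 0.2222]
tool_rot: [-180.0, 0.0, 90.1]
force: [0.1, 0.1, -0.6]
grip_width: 0.0606
grasp_force: 0.0
time_s: 34.38
tool_pos: [0.5288, -0.3199, 0.297]
tool_rot: [179.9, 0.0, 90.1]
force: [0.4, -0.1, -0.1]
grip_width: 0.0352
grasp_force: 0.0
0 [ 0.0118 -0.0089  0.3061] 3922 ((456.51123046875, -292.9820251464844), (21.730674743652344, 25.207298278808594), 12.644099235534668)
1 [-0.0013 -0.0059  0.3236] 33333 ((527.4169311523438, -286.1177062988281), (47.93860626220703, 26.008676528930664), 0.04149262607097626)
2 [-0.0091 -0.0047  0.2714] 5628 ((609.4129638671875, -289.4254150390625), (36.12556457519531, 34.06324768066406), 44.716270446777344)
3 [-0.0003 -0.0024 -0.0011] 771 ((443.0566711425781, -201.14418029785156), (26.07364273071289, 26.291194915771484), 88.6901626586914)
4 [-0.0024 -0.001  -0.0004] 700 ((527.21435546875, -201.9633331298828), (26.078126907348633, 25.913475036621094), 88.79533386230469)
5 [-0.0039  0.     -0.0013] 767 ((612.442138671875, -203.55181884765625), (26.01055908203125, 27.11916732788086), 88.14281463623047)
[(-70, 64), (-65, 62), (-60, 117), (-55, 423), (-50, 405), (-45, 73), (-40, 90), (-35, 101), (-30, 95), (-25, 103), (-20, 113), (-15, 112), (-10, 120), (-5, 124), (0, 125), (5, 134), (10, 134), (15, 138), (20, 138), (25, 140), (30, 143), (35, 143), (40, 141), (45, 146), (50, 145), (55, 143), (60, 139), (65, 133), (70, 155)]
```

View pics/w3.png

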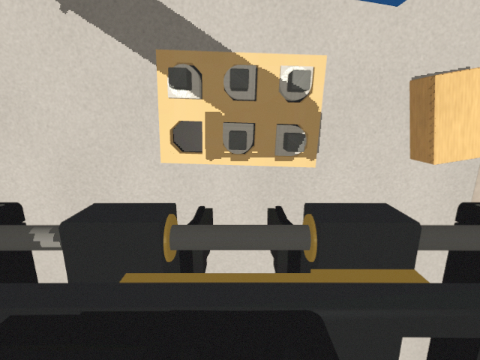

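The picture shows plugs in five pockets, with only p0 at (186,137) empty. Heads sit at 71-72 mm in p3-p5, and the insertion stops confirm p1 and p2. The wheel still reads zero. Now I'll roll it toward +x.

```bash
python3 -m creep '[{"wx":0,"wy":0,"wz":0,"tx":40,"ty":2,"tz":0,"gripper":-1},{"wx":0,"wy":0,"wz":0,"tx":80,"ty":4,"tz":0,"gripper":-1},{"wx":0,"wy":0,"wz":0,"tx":120,"ty":6,"tz":0,"gripper":-1},{"wx":0,"wy":0,"wz":0,"tx":160,"ty":6,"tz":0,"gripper":-1},{"wx":0,"wy":0,"wz":0,"tx":200,"ty":6,"tz":0,"gripper":-1}]';python3 -m creep '[{"wx":0,"wy":0,"wz":0,"tx":40,"ty":0,"tz":0,"gripper":-1},{"wx":0,"wy":0,"wz":0,"tx":80,"ty":0,"tz":0,"gripper":-1},{"wx":0,"wy":0,"wz":0,"tx":120,"ty":0,"tz":0,"gripper":-1},{"wx":0,"wy":0,"wz":0,"tx":160,"ty":0,"tz":0,"gripper":-1},{"wx":0,"wy":0,"wz":0,"tx":200,"ty":0,"tz":0,"gripper":-1}]';python3 -m creep '[{"wx":0,"wy":0,"wz":0,"tx":36,"ty":0,"tz":15,"gripper":-1},{"wx":0,"wy":0,"wz":0,"tx":72,"ty":0,"tz":35,"gripper":-1},{"wx":0,"wy":0,"wz":0,"tx":105,"ty":0,"tz":60,"gripper":-1},{"wx":0,"wy":0,"wz":0,"tx":135,"ty":0,"tz":85,"gripper":-1},{"wx":0,"wy":0,"wz":0,"tx":155,"ty":0,"tz":115,"gripper":-1}]';python3 -m creep '[{"wx":0,"wy":0,"wz":0,"tx":0,"ty":0,"tz":30,"gripper":-1},{"wx":0,"wy":0,"wz":0,"tx":0,"ty":0,"tz":60,"gripper":-1},{"wx":0,"wy":0,"wz":0,"tx":0,"ty":0,"tz":70,"gripper":-1},{"wx":0,"wy":0,"wz":0,"tx":0,"ty":0,"tz":70,"gripper":-1},{"wx":0,"wy":0,"wz":0,"tx":0,"ty":0,"tz":70,"gripper":-1}]'
```

```text
time_s: 34.9
tool_pos: [0.5329, -0.1173, 0.2942]
tool_rot: [-179.8, -0.0, 90.2]
force: [0.4, 0.3, 0.2]
grip_width: 0.0016
grasp_force: 0.0
time_s: 35.32
tool_pos: [0.5321, 0.0824, 0.2944]
tool_rot: [-179.8, 0.0, 90.2]
force: [1.5, 0.9, -0.6]
grip_width: -0.0
grasp_force: 0.0
time_s: 35.73
tool_pos: [0.5314, 0.2396, 0.1792]
tool_rot: [-179.9, -0.1, 90.4]
force: [-0.5, -0.1, -0.5]
grip_width: 0.0005
grasp_force: 0.0
time_s: 36.15
tool_pos: [0.5327, 0.235, 0.1109]
tool_rot: [-179.9, 0.0, 90.1]
force: [-0.8, 0.4, 0.7]
grip_width: 0.0005
grasp_force: 0.0
```

```bash
python3 -m creep '[{"wx":0,"wy":0,"wz":0,"tx":0,"ty":2,"tz":10,"gripper":-1},{"wx":0,"wy":0,"wz":0,"tx":0,"ty":2,"tz":16,"gripper":-1},{"wx":0,"wy":0,"wz":0,"tx":0,"ty":5,"tz":21,"gripper":-1},{"wx":0,"wy":0,"wz":0,"tx":0,"ty":12,"tz":22,"gripper":-1},{"wx":0,"wy":0,"wz":0,"tx":0,"ty":20,"tz":22,"gripper":-1}]';python3 -m creep '[{"wx":0,"wy":0,"wz":0,"tx":0,"ty":8,"tz":1,"gripper":-1},{"wx":0,"wy":0,"wz":0,"tx":0,"ty":16,"tz":2,"gripper":-1},{"wx":0,"wy":0,"wz":0,"tx":0,"ty":23,"tz":5,"gripper":-1},{"wx":0,"wy":0,"wz":0,"tx":0,"ty":29,"tz":7,"gripper":-1},{"wx":0,"wy":0,"wz":0,"tx":0,"ty":38,"tz":-8,"gripper":-1}]';python3 -m creep '[{"wx":0,"wy":0,"wz":0,"tx":0,"ty":20,"tz":-30,"gripper":-1},{"wx":0,"wy":0,"wz":0,"tx":0,"ty":30,"tz":-60,"gripper":-1},{"wx":0,"wy":0,"wz":0,"tx":0,"ty":30,"tz":-60,"gripper":-1}]'; python3 wheel.py
```

```text
time_s: 36.57
tool_pos: [0.5546, 0.2362, 0.0918]
tool_rot: [179.8, -0.1, 90.2]
force: [0.5, -0.2, 10.6]
grip_width: 0.0002
grasp_force: 4.8
time_s: 36.98
tool_pos: [0.5897, 0.2351, 0.0953]
tool_rot: [-179.8, 0.1, 90.2]
force: [-0.1, -0.3, -0.8]
grip_width: 0.0004
grasp_force: 0.0
time_s: 37.23
tool_pos: [0.6271, 0.236, 0.1647]
tool_rot: [179.3, -0.2, 90.0]
force: [0.9, 0.5, 1.9]
grip_width: 0.0009
grasp_force: 0.0
[(-70, 50), (-65, 54), (-60, 58), (-55, 62), (-50, 67), (-45, 67), (-40, 75), (-35, 81), (-30, 87), (-25, 91), (-20, 96), (-15, 139), (-10, 266), (-5, 117), (0, 119), (5, 120), (10, 127), (15, 128), (20, 130), (25, 133), (30, 134), (35, 138), (40, 136), (45, 133), (50, 134), (55, 139), (60, 136), (65, 134), (70, 128)]
```

Click 2. One more stroke.

```bash
python3 -m creep '[{"wx":0,"wy":0,"wz":0,"tx":0,"ty":-40,"tz":0,"gripper":-1},{"wx":0,"wy":0,"wz":0,"tx":0,"ty":-75,"tz":15,"gripper":-1},{"wx":0,"wy":0,"wz":0,"tx":0,"ty":-88,"tz":40,"gripper":-1},{"wx":0,"wy":0,"wz":0,"tx":0,"ty":-88,"tz":50,"gripper":-1},{"wx":0,"wy":0,"wz":0,"tx":0,"ty":-88,"tz":50,"gripper":-1}]';python3 -m creep '[{"wx":0,"wy":0,"wz":0,"tx":0,"ty":0,"tz":8,"gripper":-1},{"wx":0,"wy":0,"wz":0,"tx":0,"ty":2,"tz":15,"gripper":-1},{"wx":0,"wy":0,"wz":0,"tx":0,"ty":8,"tz":19,"gripper":-1},{"wx":0,"wy":0,"wz":0,"tx":0,"ty":15,"tz":19,"gripper":-1},{"wx":0,"wy":0,"wz":0,"tx":0,"ty":22,"tz":19,"gripper":-1}]';python3 -m creep '[{"wx":0,"wy":0,"wz":0,"tx":0,"ty":7,"tz":0,"gripper":-1},{"wx":0,"wy":0,"wz":0,"tx":0,"ty":15,"tz":1,"gripper":-1},{"wx":0,"wy":0,"wz":0,"tx":0,"ty":22,"tz":4,"gripper":-1},{"wx":0,"wy":0,"wz":0,"tx":0,"ty":29,"tz":6,"gripper":-1},{"wx":0,"wy":0,"wz":0,"tx":0,"ty":38,"tz":-8,"gripper":-1}]';python3 -m creep '[{"wx":0,"wy":0,"wz":0,"tx":0,"ty":20,"tz":-30,"gripper":-1},{"wx":0,"wy":0,"wz":0,"tx":0,"ty":30,"tz":-60,"gripper":-1},{"wx":0,"wy":0,"wz":0,"tx":0,"ty":30,"tz":-60,"gripper":-1}]'; python3 wheel.py
```

```text
time_s: 37.7
tool_pos: [0.5305, 0.2342, 0.1041]
tool_rot: [-179.7, 0.2, 90.2]
force: [0.2, -0.6, -0.5]
grip_width: 0.0002
grasp_force: 0.0
time_s: 38.12
tool_pos: [0.5585, 0.2362, 0.0912]
tool_rot: [179.7, -0.1, 90.1]
force: [0.7, 0.2, 10.1]
grip_width: 0.0005
grasp_force: 5.0
time_s: 38.53
tool_pos: [0.593, 0.2347, 0.0939]
tool_rot: [-179.8, 0.1, 90.1]
force: [0.0, 0.7, -0.3]
grip_width: 0.0001
grasp_force: 0.0
time_s: 38.78
tool_pos: [0.6302, 0.2358, 0.1633]
tool_rot: [179.3, -0.2, 90.0]
force: [1.9, 0.6, 1.3]
grip_width: 0.0003
grasp_force: 0.0
[(-70, 50), (-65, 54), (-60, 56), (-55, 62), (-50, 66), (-45, 70), (-40, 75), (-35, 78), (-30, 85), (-25, 92), (-20, 96), (-15, 99), (-10, 109), (-5, 115), (0, 117), (5, 123), (10, 126), (15, 129), (20, 131), (25, 190), (30, 264), (35, 133), (40, 139), (45, 135), (50, 137), (55, 136), (60, 137), (65, 125), (70, 137)]
```

Click 4. One more stroke; it can run long because the stop lies just past 5.

```bash
python3 -m creep '[{"wx":0,"wy":0,"wz":0,"tx":0,"ty":-40,"tz":0,"gripper":-1},{"wx":0,"wy":0,"wz":0,"tx":0,"ty":-75,"tz":15,"gripper":-1},{"wx":0,"wy":0,"wz":0,"tx":0,"ty":-88,"tz":40,"gripper":-1},{"wx":0,"wy":0,"wz":0,"tx":0,"ty":-88,"tz":50,"gripper":-1},{"wx":0,"wy":0,"wz":0,"tx":0,"ty":-88,"tz":50,"gripper":-1}]';python3 -m creep '[{"wx":0,"wy":0,"wz":0,"tx":0,"ty":0,"tz":8,"gripper":-1},{"wx":0,"wy":0,"wz":0,"tx":0,"ty":2,"tz":15,"gripper":-1},{"wx":0,"wy":0,"wz":0,"tx":0,"ty":8,"tz":19,"gripper":-1},{"wx":0,"wy":0,"wz":0,"tx":0,"ty":15,"tz":19,"gripper":-1},{"wx":0,"wy":0,"wz":0,"tx":0,"ty":22,"tz":19,"gripper":-1}]';python3 -m creep '[{"wx":0,"wy":0,"wz":0,"tx":0,"ty":7,"tz":0,"gripper":-1},{"wx":0,"wy":0,"wz":0,"tx":0,"ty":15,"tz":1,"gripper":-1},{"wx":0,"wy":0,"wz":0,"tx":0,"ty":22,"tz":3,"gripper":-1},{"wx":0,"wy":0,"wz":0,"tx":0,"ty":29,"tz":3,"gripper":-1},{"wx":0,"wy":0,"wz":0,"tx":0,"ty":38,"tz":-8,"gripper":-1}]';python3 -m creep '[{"wx":0,"wy":0,"wz":0,"tx":0,"ty":20,"tz":-30,"gripper":-1},{"wx":0,"wy":0,"wz":0,"tx":0,"ty":40,"tz":-65,"gripper":-1},{"wx":0,"wy":0,"wz":0,"tx":0,"ty":40,"tz":-100,"gripper":-1},{"wx":0,"wy":0,"wz":0,"tx":0,"ty":40,"tz":-100,"gripper":-1},{"wx":0,"wy":0,"wz":0,"tx":0,"ty":40,"tz":-100,"gripper":-1}]'; python3 wheel.py; python3 - <<'E'
from plan import *
im,W=cloud('scene'); cv2.imwrite('pics/s9.png',im[...,::-1]); P=W.reshape(-1,3); P=P[np.isfinite(P).all(1)]
for i,p in enumerate(PK):
    Q=P[(np.hypot(*(P[:,:2]-p[:2]).T)<.024)&(P[:,2]>.045)&(P[:,2]<.1)]
    if len(Q)>20: print(i,np.percentile(Q[:,2],[50,90]),np.round(Q[Q[:,2]>.066].mean(0)-[*p[:2],.072],4))
E
```

```text
time_s: 39.25
tool_pos: [0.5332, 0.2341, 0.1029]
tool_rot: [-179.7, 0.2, 90.2]
force: [0.8, -0.6, 0.1]
grip_width: 0.0003
grasp_force: 0.0
time_s: 39.67
tool_pos: [0.5611, 0.2361, 0.0905]
tool_rot: [179.6, -0.1, 90.1]
force: [0.6, 0.0, 10.0]
grip_width: 0.0003
grasp_force: 5.0
time_s: 40.08
tool_pos: [0.5953, 0.2347, 0.0933]
tool_rot: [-179.9, 0.1, 90.1]
force: [0.0, -1.0, -0.2]
grip_width: 0.0001
grasp_force: 0.0
time_s: 40.5
tool_pos: [0.638, 0.2357, 0.1982]
tool_rot: [179.7, -0.1, 90.1]
force: [-0.3, -0.4, -0.7]
grip_width: 0.0005
grasp_force: 0.0
[(-70, 47), (-65, 51), (-60, 57), (-55, 61), (-50, 64), (-45, 67), (-40, 73), (-35, 82), (-30, 86), (-25, 93), (-20, 100), (-15, 105), (-10, 112), (-5, 119), (0, 119), (5, 127), (10, 131), (15, 130), (20, 134), (25, 140), (30, 139), (35, 141), (40, 141), (45, 139), (50, 145), (55, 205), (60, 258), (65, 185), (70, 126)]
1 [0.06876222 0.07119021] [ 0.0012  0.     -0.0022]
2 [0.06924444 0.07170492] [ 0.0012 -0.0007 -0.0018]
3 [0.06924084 0.07213568] [ 0.0017 -0.0007 -0.0013]
4 [0.06950562 0.0723817 ] [ 0.0012  0.0007 -0.0013]
5 [0.06999254 0.07242604] [ 0.0011  0.0014 -0.0011]
```

View pics/s9.png

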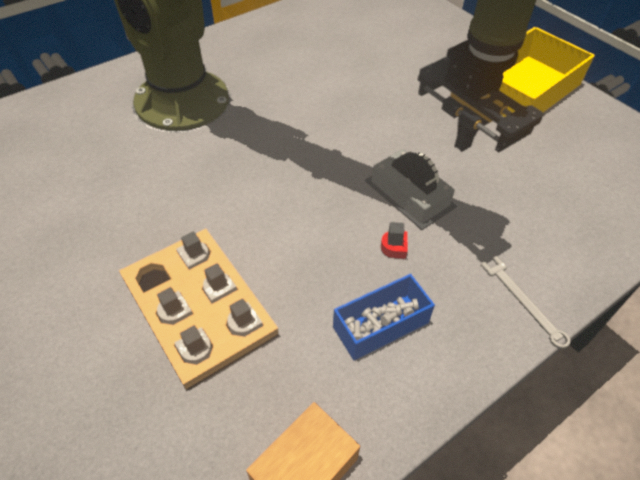

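The scene picture shows all five plugs seated and the bin unmoved at (383,318). The bar reads about 60° where I expected 50°, so I'll look closer.

```bash
python3 -m creep '[{"wx":0,"wy":0,"wz":0,"tx":0,"ty":0,"tz":0,"gripper":-1},{"wx":0,"wy":0,"wz":0,"tx":0,"ty":0,"tz":0,"gripper":-1},{"wx":0,"wy":0,"wz":0,"tx":0,"ty":0,"tz":0,"gripper":-1},{"wx":0,"wy":0,"wz":0,"tx":0,"ty":0,"tz":0,"gripper":-1}]'; cat >> wheel.py <<'E'
b=m&(g>(np.median(g[m])+60))&(abs(ang)<72)&(abs(y)<.011)
print('bar',b.sum(),np.round(np.percentile(ang[b],[10,50,90]),1))
d=(r<.043)&(r>.034)&(y>.014)&(y<.032)&(z>.005)&(g<200)
print('ticks',np.histogram(ang[d],np.arange(-70,74,3))[0].tolist())
cv2.imwrite('pics/wh.png',cv2.resize(im[305:390,255:370,::-1],(690,510),interpolation=cv2.INTER_CUBIC))
E
python3 wheel.py
```

```text
time_s: 40.93
tool_pos: [0.6347, 0.2354, 0.1944]
tool_rot: [-179.9, 0.0, 90.1]
force: [0.2, 0.2, -0.0]
grip_width: 0.0004
grasp_force: 0.0
[(-70, 49), (-65, 51), (-60, 61), (-55, 63), (-50, 66), (-45, 71), (-40, 72), (-35, 81), (-30, 83), (-25, 93), (-20, 101), (-15, 101), (-10, 109), (-5, 116), (0, 120), (5, 124), (10, 128), (15, 133), (20, 135), (25, 139), (30, 139), (35, 141), (40, 140), (45, 139), (50, 137), (55, 206), (60, 234), (65, 156), (70, 133)]
bar 19 [55.7 58.2 61.7]
ticks [0, 0, 0, 0, 3, 7, 8, 8, 7, 1, 0, 0, 8, 4, 3, 0, 0, 1, 0, 9, 7, 0, 0, 0, 0, 4, 7, 4, 0, 0, 0, 0, 8, 8, 3, 0, 0, 0, 5, 6, 4, 0, 1, 0, 0, 0, 0]
```

View pics/wh.png

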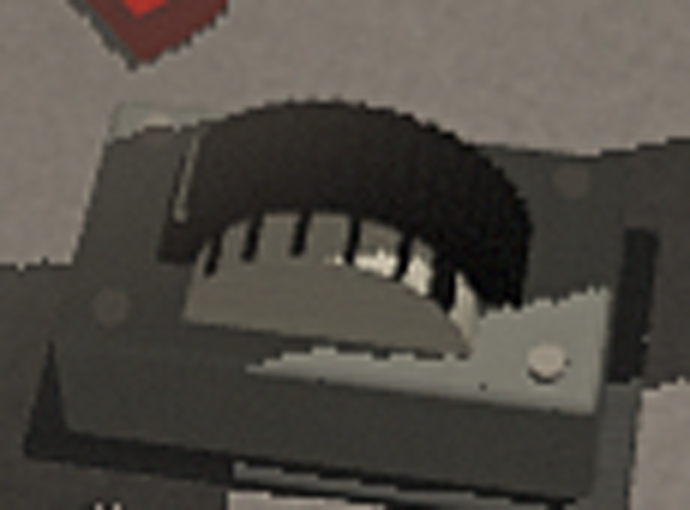

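```bash
python3 - <<'E'
from h import *
c=optics.camera_info('side'); f=240/np.tan(np.radians(c['fovy'])/2)
K=np.array([[f,0,c['cx']],[0,f,c['cy']],[0,0,1.]]); a=np.radians(2.1)
rv=cv2.Rodrigues(np.array(c['R']))[0]
for t in (-52,-50,-10,30,46,50,54,58,62):
    pts=[]
    for yy in (-.013,.013):
        x=.0505*np.sin(np.radians(t)); z=.0505*np.cos(np.radians(t))
        pts.append([.5475+x*np.cos(a)-yy*np.sin(a),.2353+x*np.sin(a)+yy*np.cos(a),.047+z])
    q=cv2.projectPoints(np.array(pts),rv,np.array(c['t']),K,np.array([c['k1'],0,0,0.]))[0].reshape(-1,2)
    print(t,np.round((q-[255,305])*6,0).tolist())
E
```

```text
-52 [[489.0, 163.0], [477.0, 242.0]]
-50 [[485.0, 160.0], [473.0, 238.0]]
-10 [[376.0, 108.0], [361.0, 186.0]]
30 [[254.0, 108.0], [236.0, 185.0]]
46 [[215.0, 123.0], [197.0, 200.0]]
50 [[208.0, 128.0], [189.0, 205.0]]
54 [[200.0, 133.0], [182.0, 210.0]]
58 [[194.0, 139.0], [175.0, 215.0]]
62 [[188.0, 145.0], [169.0, 221.0]]
```

```bash
cat > bar.py <<'E'
from h import *
c=optics.camera_info('side'); f=240/np.tan(np.radians(c['fovy'])/2)
K=np.array([[f,0,c['cx']],[0,f,c['cy']],[0,0,1.]]); a=np.radians(2.1); rv=cv2.Rodrigues(np.array(c['R']))[0]
def prof(img,ts,r=.0505,ys=np.linspace(-.010,.010,9)):
    g=img.astype(np.float32).sum(2); out=[]
    for t in ts:
        x=r*np.sin(np.radians(t)); z=r*np.cos(np.radians(t))
        P=np.array([[.5475+x*np.cos(a)-y*np.sin(a),.2353+x*np.sin(a)+y*np.cos(a),.047+z] for y in ys])
        q=cv2.projectPoints(P,rv,np.array(c['t']),K,np.array([c['k1'],0,0,0.]))[0].reshape(-1,2).astype(np.float32)
        out.append(cv2.remap(g,q[:,0],q[:,1],cv2.INTER_LINEAR).mean())
    return np.array(out)
def show(n,img,lo,hi):
    ts=np.arange(lo,hi,1.); p=prof(img,ts); print(n,[(int(t),int(v)) for t,v in zip(ts,p)])
show('side0',cv2.imread('pics/side0.png'),22,40)
im,_=optics.read_camera('side'); show('now',im,42,68)
ty=np.linspace(.018,.030,5)
ts=np.arange(-60,62,2.); print('ticks',[(int(t),int(v)) for t,v in zip(ts,prof(im,ts,.040,ty))])
E
python3 bar.py
```

```text
side0 [(22, 132), (23, 125), (24, 122), (25, 133), (26, 181), (27, 261), (28, 354), (29, 422), (30, 445), (31, 438), (32, 404), (33, 324), (34, 227), (35, 154), (36, 125), (37, 123), (38, 130), (39, 137)]
now [(42, 135), (43, 134), (44, 134), (45, 134), (46, 135), (47, 135), (48, 134), (49, 133), (50, 132), (51, 132), (52, 134), (53, 140), (54, 151), (55, 169), (56, 187), (57, 207), (58, 222), (59, 229), (60, 233), (61, 227), (62, 215), (63, 199), (64, 182), (65, 168), (66, 157), (67, 148)]
ticks [(-60, 299), (-58, 161), (-56, 68), (-54, 69), (-52, 76), (-50, 76), (-48, 90), (-46, 134), (-44, 233), (-42, 369), (-40, 412), (-38, 413), (-36, 409), (-34, 293), (-32, 111), (-30, 97), (-28, 238), (-26, 362), (-24, 373), (-22, 389), (-20, 348), (-18, 337), (-16, 338), (-14, 292), (-12, 152), (-10, 83), (-8, 189), (-6, 300), (-4, 272), (-2, 268), (0, 255), (2, 255), (4, 260), (6, 246), (8, 146), (10, 92), (12, 152), (14, 238), (16, 264), (18, 260), (20, 261), (22, 265), (24, 265), (26, 231), (28, 140), (30, 92), (32, 119), (34, 187), (36, 246), (38, 255), (40, 252), (42, 253), (44, 243), (46, 202), (48, 145), (50, 110), (52, 114), (54, 137), (56, 178), (58, 215), (60, 236)]
```

The bar reads 59.8°, while tick 5 is at 51°. The wheel stopped against its end, half a notch too far. I'll nudge it back about 8 mm.

```bash
python3 -m creep '[{"wx":0,"wy":0,"wz":0,"tx":0,"ty":-35,"tz":20,"gripper":-1},{"wx":0,"wy":0,"wz":0,"tx":0,"ty":-65,"tz":45,"gripper":-1},{"wx":0,"wy":0,"wz":0,"tx":0,"ty":-83,"tz":70,"gripper":-1},{"wx":0,"wy":0,"wz":0,"tx":0,"ty":-83,"tz":86,"gripper":-1},{"wx":0,"wy":0,"wz":0,"tx":0,"ty":-83,"tz":86,"gripper":-1}]';python3 -m creep '[{"wx":0,"wy":0,"wz":0,"tx":0,"ty":0,"tz":0,"gripper":-1},{"wx":0,"wy":0,"wz":0,"tx":0,"ty":0,"tz":0,"gripper":-1},{"wx":0,"wy":0,"wz":0,"tx":0,"ty":0,"tz":0,"gripper":-1}]'
```

```text
time_s: 41.45
tool_pos: [0.5484, 0.2344, 0.1055]
tool_rot: [-179.6, 0.2, 90.2]
force: [-1.5, -0.4, -0.1]
grip_width: 0.0006
grasp_force: 0.0
time_s: 41.7
tool_pos: [0.5539, 0.2357, 0.111]
tool_rot: [179.8, -0.1, 90.1]
force: [0.3, 0.5, 0.4]
grip_width: 0.0001
grasp_force: 0.0
```

```bash
python3 -m creep '[{"wx":0,"wy":0,"wz":0,"tx":0,"ty":-3,"tz":8,"gripper":-1},{"wx":0,"wy":0,"wz":0,"tx":0,"ty":-3,"tz":13,"gripper":-1},{"wx":0,"wy":0,"wz":0,"tx":0,"ty":-3,"tz":17,"gripper":-1},{"wx":0,"wy":0,"wz":0,"tx":0,"ty":-3,"tz":20,"gripper":-1},{"wx":0,"wy":0,"wz":0,"tx":0,"ty":-4,"tz":22,"gripper":-1}]';python3 -m creep '[{"wx":0,"wy":0,"wz":0,"tx":0,"ty":-2,"tz":0,"gripper":-1},{"wx":0,"wy":0,"wz":0,"tx":0,"ty":-4,"tz":0,"gripper":-1},{"wx":0,"wy":0,"wz":0,"tx":0,"ty":-6,"tz":0,"gripper":-1},{"wx":0,"wy":0,"wz":0,"tx":0,"ty":-8,"tz":0,"gripper":-1},{"wx":0,"wy":0,"wz":0,"tx":0,"ty":-8,"tz":0,"gripper":-1}]';python3 -m creep '[{"wx":0,"wy":0,"wz":0,"tx":0,"ty":0,"tz":-8,"gripper":-1},{"wx":0,"wy":0,"wz":0,"tx":0,"ty":0,"tz":-30,"gripper":-1},{"wx":0,"wy":0,"wz":0,"tx":0,"ty":20,"tz":-60,"gripper":-1},{"wx":0,"wy":0,"wz":0,"tx":0,"ty":50,"tz":-85,"gripper":-1},{"wx":0,"wy":0,"wz":0,"tx":0,"ty":50,"tz":-85,"gripper":-1}]'; sed -i "s/'now',im,42,68/'now',im,20,68/; /ticks/d" bar.py; python3 bar.py
```

```text
time_s: 42.12
tool_pos: [0.55, 0.2358, 0.0894]
tool_rot: [179.8, -0.1, 90.1]
force: [-0.2, -2.0, 14.0]
grip_width: 0.0003
grasp_force: 6.9
time_s: 42.53
tool_pos: [0.5422, 0.2356, 0.0902]
tool_rot: [179.7, -0.1, 90.1]
force: [-0.1, -1.9, 12.0]
grip_width: 0.0004
grasp_force: 6.2
time_s: 42.95
tool_pos: [0.5976, 0.2352, 0.1781]
tool_rot: [179.3, -0.2, 89.9]
force: [0.9, -1.6, 0.8]
grip_width: 0.0007
grasp_force: 0.0
side0 [(22, 132), (23, 125), (24, 122), (25, 133), (26, 181), (27, 261), (28, 354), (29, 422), (30, 445), (31, 438), (32, 404), (33, 324), (34, 227), (35, 154), (36, 125), (37, 123), (38, 130), (39, 137)]
now [(20, 126), (21, 126), (22, 127), (23, 128), (24, 129), (25, 130), (26, 130), (27, 129), (28, 128), (29, 129), (30, 131), (31, 133), (32, 133), (33, 131), (34, 131), (35, 132), (36, 132), (37, 133), (38, 134), (39, 135), (40, 134), (41, 131), (42, 129), (43, 129), (44, 132), (45, 140), (46, 156), (47, 176), (48, 203), (49, 228), (50, 245), (51, 248), (52, 237), (53, 219), (54, 196), (55, 174), (56, 153), (57, 137), (58, 128), (59, 125), (60, 124), (61, 124), (62, 125), (63, 125), (64, 126), (65, 127), (66, 129), (67, 130)]
```

The bar is at 50.6°, which is click 5. I'll back off, let it settle and hand in.

```bash
python3 -m creep '[{"wx":0,"wy":0,"wz":0,"tx":0,"ty":0,"tz":-25,"gripper":-1},{"wx":0,"wy":0,"wz":0,"tx":0,"ty":0,"tz":-40,"gripper":-1},{"wx":0,"wy":0,"wz":0,"tx":0,"ty":0,"tz":-40,"gripper":-1},{"wx":0,"wy":0,"wz":0,"tx":0,"ty":0,"tz":-40,"gripper":-1},{"wx":0,"wy":0,"wz":0,"tx":0,"ty":0,"tz":-40,"gripper":-1}]'; python3 -c "
from cell import env; print(env.sign_off())"
```

```text
time_s: 43.42
tool_pos: [0.5889, 0.2352, 0.2103]
tool_rot: [-179.9, 0.1, 90.2]
force: [0.4, 1.0, 0.3]
grip_width: 0.0003
grasp_force: 0.0
the job is handed in; nothing more can be done
None
```

The job is handed in, though no verdict came back: I rolled the wheel to zero, seated all five plugs in pockets 1–5, set the wheel to 5 (bar at 50.6° against the tick near 50°), and left the bin untouched.

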